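# Wedge a plaster mould shut

### The arm

A 7-joint arm with a two-finger parallel gripper is mounted at the origin on the work surface. World frame = base frame: x ahead of the robot, y to its left, z up, the work surface at z = 0. Lengths are in m, angles in rad, forces in N, time in s.
With the tool pointing down it reaches from about 0.425 to 0.875 m from the base axis. Payload 4.7 kg.
Tool frame: the origin (TCP) lies at the very end of the fingers, on their centre line; the grasp point (between the pads) lies 19 mm behind it; z points along the fingers, y is the line along which they close (so a half turn about z gives the same grasp; the last joint's range is limited). The gripper opens to 87 mm and grips with 3 to 60 N. Pads are 19 mm wide; open, the fingers measure 117 mm over their backs; the gripper's body (75 mm by 190 mm) begins 51 mm behind the grasp point.
Start: joints at [-1.179, 0.321, -0.07, 1.45, 0.023, 1.371, -0.057], TCP at [0.24, 0.604, 0.223] pointing down, gripper open.
Joint ranges: [-2.86, 2.86], [-0.3, 2.09], [-1.38, 1.24], [0.06, 2.45], [-1.56, 4.7], [0.09, 2.05], [-2.69, 2.69]. Speed limits (rad/s): [2.57, 2.57, 3.14, 3.14, 3.14, 3.14, 3.14].

### API

Orientations are given as a rotation vector (axis times angle).
In Python, from bench import ctrl, vision gives the robot as it stands.
- The arm moves only by the tool jog_arm, never from a script. Its argument "increments" is a list of rows, each an object of numbers: "tx", "ty", "tz": the shift along the tool's x, y, z in mm; "wx", "wy", "wz": the turn, a rotation vector about the tool's x, y, z in rad; "gripper": the opening, from 0 (shut) to 1 (fully open). In form: [{"tx": .., "ty": .., "tz": .., "wx": .., "wy": .., "wz": .., "gripper": ..}, ...]. A call has exactly 5 rows; each row is the pose to reach, as a shift and turn from the pose commanded when the call began, along the tool's axes at that moment; what a row does not reach only later rows make up. A row lasts 1/12 s, in which the tool goes at most 41.7 mm and 7.16 degrees, less where a joint would pass 70% of its speed; a pose out of reach is approached as far as the arm can. A call with a gripper value outside its range is refused whole. The fingers move at their own pace and stop on an object; "grip_force" is the grip in N (left out, the last holds). Time passes only in rows, so rows that repeat a pose let the fingers close, or fill a call up. It gives the time, the measured TCP pose, the force, the opening and the grip force at its end, in the units of the state.
- ctrl.get_state(): the state, without advancing time (a new reading comes with each control period).
- vision.get_image(name): name is "side" or "top"; returns a dict with "color" (400x640x3 uint8, blue, green, red), "fx", "fy", "cx", "cy" (pixels), "extrinsics" (4x4, takes a point from world to camera coordinates). Camera axes: x right, y down, z forward; pixel columns grow to the right and rows downward; lengths in m; the calibration is good to about 2 mm. A picture is of the moment at which its call begins. There is no depth.
- ctrl.close_job(): hands the job in; it is judged then, once.
Trained networks look in the newest picture that a camera, given by its name, has taken for a name from the list of things; names that differ only in an ending like _2 or _b are one class to them, and where a whole thing is asked for, a point or a joint stands for the part that bears it (a point fixed in the world has none). Each returns a list of dicts, best first, with "conf" (0 to 1); they miss things now and then, are a little off and sometimes report something else, mostly with a low value. They report only what shows in the picture. A call takes as long as a camera call. They do not tell look-alikes from the thing itself.
- vision.spot_in(camera, thing): "bbox" ([left, top, right, bottom] in pixels, round what is visible of it).
The state is a dict: "time": time; "joint_positions": joint angles; "qd": joint speeds; "joint_torque": joint torques, N m; "position": TCP position; "tool_rot": TCP orientation; "ft_force": force on the tool from outside, world axes, zero at the start; "torque": the same for the moment, N m; "grip_width": opening from 0.0 (shut) to 1.0 (fully open); "grip_force": force on a finger pad.
Only numpy, scipy, OpenCV 4.12 (cv2) and the standard library are available. Lean on these libraries where they do the work, as an engineer would, in place of code of your own. Each camera call takes 0.05 s, during which the arm holds its last target. There are 200 camera calls.

### The job

Close the two-part plaster mould in its wooden frame: take the loose wooden wedge out of its holder, set it thin end down in the open slot behind the sliding half and let go of it there, with the mould still ajar. Then take the wooden tamper and tap or push the wedge down with it, gently, until the mould is shut tight and the wedge will go no further, and stand the tamper back upright on the table. A hard blow would crack the plaster, and the other things on the table should stay where they are.

Things in the scene. Friction and masses are not known exactly. Their poses are not given: they have to be found in the camera images.
- wedge_center (a point): Middle (half-way up) of the loose light-wood wedge, thin end down. z points up, to its thick end; x along its width, y through its thickness. 110 mm tall; 40 mm wide (two parallel faces, to grip); 6 mm thick at the tip, 28 mm at the top. The -y face is flat and upright, 8.5 mm from this point; all the taper (1 in 5) is on the +y face. About 70 g.
- rack: Fixed plywood holder for the wedge, 90 x 150 x 45 mm, origin under its centre, axes parallel to the wedge's at the start. The wedge stands over its middle in a close pocket, tip 8 mm above the table, top 73 mm above the holder. A fixed straight shim of wood, 30 x 6 mm, stands at y = -45 mm, 45 mm above the holder: leave it.
- slot (a point): Middle of the slot's fixed side, in the plane of the stop block's flat upright face, level with the tops (95 mm above the table; the stop's edge has a 6 mm 45-degree lead-in). z up; +y points across the slot to the sliding mould half; x runs along the slot. The slot is open at both x ends, 100 mm long, 85 mm deep. The wedge's flat -y face goes against this face, its x along this x. Frame fixed to the table.
- mould_seam (a point): Sliding half of the mould: white plaster 100 x 50 x 83 mm, with a wooden face towards the slot that leans parallel to the wedge's taper; top 95 mm above the table. The point is the middle of its top edge at the seam with the fixed half. The slot's mouth is 11.5 to 19 mm wide at the start. The stop is pegged at a new place each time: the wedge's tip ends 45 to 85 mm below the slot's top.
- mould (a joint): How far the mould is ajar, m: 0 shut, 0.003 to 0.0045 at the start. The half slides stiffly (7 N) and stays where left. The wedge, let go in the slot, stays by friction. It needs about 6 to 12 N on its top to go down; the force rises steeply once the mould is shut. A press of 15 to 20 N shuts it tight; over 35 N cracks the plaster.
- tamper_center (a point): The wooden tamper, a turned tool standing upright on its head: dark head 44 mm across, 45 mm tall, below; paler round handle 26 mm across, 62 mm long, above; 107 mm tall in all, 0.2 to 0.4 kg. The point is on its axis, 70 mm above its foot, a good height to grip the handle. z is up along its axis.
Not all that is in view belongs to the job. What is shaped like the part that bears tamper_center but yellow is not meant.

How it is judged:
By the outcome, as a careful person would: the job done as asked, in the order asked, and still so for the second after the job is handed in, with the robot touching nothing.
It also fails if it takes over 72 s, if anything falls off the work surface, if the arm or the gripper's body presses on something with over 40 N, if the wrist force passes 120 N, or if a joint passes its speed limit or range.

## Working session

There is one attempt and no reset: what is moved stays moved. The work goes in short steps, Python scripts to look and compute and a tool call to move; the robot and the scene stay as the last step left them, time stands still between calls to the robot, and variables do not carry over. Pictures are saved under pics/ and viewed, at most 10 in all, crops included, and the job is handed in when it is done.

Besides the shell and the picture viewer there is one more tool, called after "Request:" as a command line: name --argument value ..., lists and objects as JSON in quotes. jog_arm: Moves the arm, as the interface text tells. Its arguments: {"type":"object","properties":{"increments":{"type":"array"},"grip_force":{"type":"number"}},"required":["increments"]}

```bash
mkdir -p pics; ls
python3 - <<'E'
from bench import ctrl, vision
import cv2
s=ctrl.get_state(); print({k:s[k] for k in('time','position','tool_rot','grip_width','ft_force')})
for c in('side','top'):
    im=vision.get_image(c); cv2.imwrite(f'pics/{c}0.png',im['color']); print(c,im['fx'],im['fy'],im['cx'],im['cy'],im['extrinsics'])
    for n in('wedge_center','rack','slot','mould_seam','mould','tamper_center'):
        print(n,[(d['bbox'],round(d['conf'],2)) for d in vision.spot_in(c,n)][:4])
E
```

```text
pics
{'time': 0.0, 'position': array([0.23964034, 0.60360247, 0.22144021]), 'tool_rot': array([-5.89880871e-01, -3.08550245e+00,  3.02354541e-03]), 'grip_width': 1.0016714204647756, 'ft_force': array([0.28712701, 0.80290486, 0.38074238])}
side 387.7571558240901 387.7571558240901 323.51090902530615 191.6049434168592 [[-0.78439675 -0.6201861  -0.00953652  0.36032217]
 [-0.34906888  0.45409885 -0.81972261  0.28263948]
 [ 0.51271108 -0.63965885 -0.57268133  0.58436883]
 [ 0.          0.          0.          1.        ]]
wedge_center [([357.8, 131.7, 371.3, 160.5], 0.85), ([337.0, 132.5, 390.5, 187.4], 0.34)]
rack [([339.3, 132.0, 391.6, 187.3], 0.7)]
slot [([217.6, 204.0, 263.6, 261.8], 0.89), ([337.7, 135.2, 391.9, 186.8], 0.57)]
mould_seam [([183.3, 218.3, 254.7, 285.0], 0.61)]
mould [([184.4, 221.3, 254.2, 285.8], 0.84)]
tamper_center [([366.6, 174.6, 385.6, 217.2], 0.74), ([323.1, 171.2, 343.9, 220.2], 0.61)]
top 412.99082006442296 412.99082006442296 316.2685285406765 202.32109159063805 [[ 0.01026965 -0.99896173  0.04438475 -0.08795143]
 [-0.98936147 -0.01659249 -0.14452882  0.54433749]
 [ 0.14511521 -0.0424283  -0.98850464  0.81511042]
 [ 0.          0.          0.          1.        ]]
wedge_center [([428.8, 177.8, 449.7, 205.5], 0.7)]
rack [([394.7, 171.3, 473.5, 219.7], 0.61)]
slot [([319.6, 204.1, 338.4, 227.4], 0.64)]
mould_seam [([170.5, 154.2, 216.8, 210.7], 0.94)]
mould [([172.9, 153.4, 216.7, 213.7], 0.67)]
tamper_center [([319.6, 205.5, 340.4, 224.8], 0.64), ([345.7, 247.8, 376.2, 268.6], 0.64)]
```

View pics/top0.png

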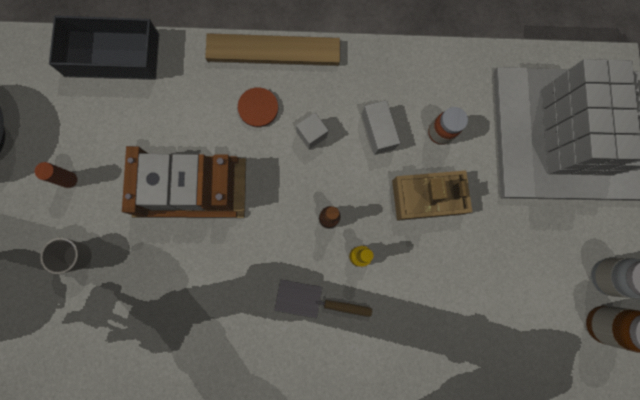

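View pics/side0.png

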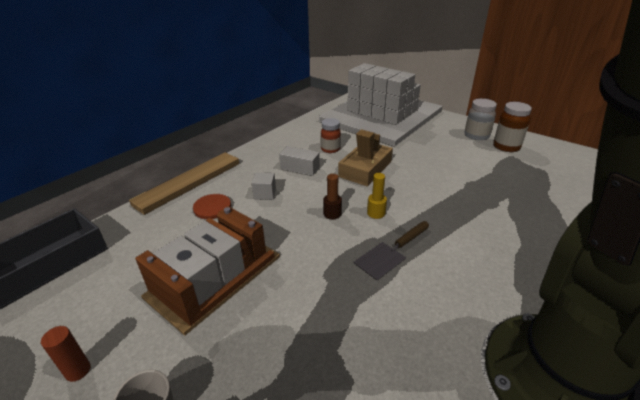

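The top view shows the frame at about (185,183), the rack at (433,195), the dark tamper at (330,216) and the yellow look-alike at (362,257). I'll enlarge the frame and the rack.

Run:
```python
import cv2, numpy as np
t=cv2.imread('pics/top0.png'); s=cv2.imread('pics/side0.png')
def g(a): return cv2.convertScaleAbs(a,alpha=1.5,beta=10)
r=lambda im,x,y,w,h,W,H: cv2.resize(g(im[y:y+h,x:x+w]),(W,H),interpolation=cv2.INTER_CUBIC)
a=r(t,115,140,140,85,490,298); b=r(t,390,165,88,85,308,298)
c=r(s,135,200,150,120,375,300); d=r(s,320,120,85,60,425,300)
cv2.imwrite('pics/c1.png',np.vstack([np.hstack([a,b]),np.hstack([c,d])[:,:798]]))
```

```text
(no output)
```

View pics/c1.png

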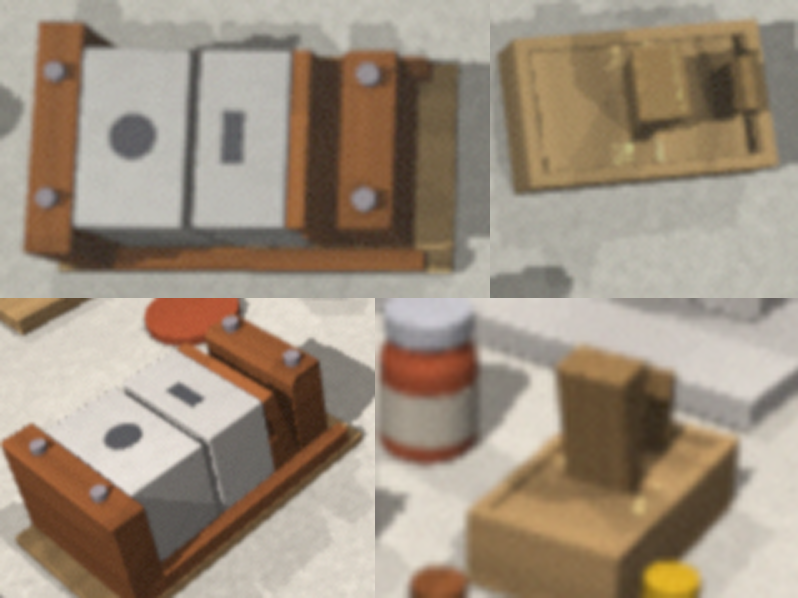

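```bash
cat > h.py <<'E'
import numpy as np, cv2
from bench import ctrl, vision
K={}
def cam(c):
    im=vision.get_image(c); return im
def ray(im,u,v,z):
    E=im['extrinsics'];R,t=E[:3,:3],E[:3,3]
    o=-R.T@t; d=R.T@np.array([(u-im['cx'])/im['fx'],(v-im['cy'])/im['fy'],1])
    return o+d*(z-o[2])/d[2]
def proj(im,p):
    E=im['extrinsics'];q=E[:3,:3]@np.asarray(p,float)+E[:3,3]
    return np.array([q[0]/q[2]*im['fx']+im['cx'],q[1]/q[2]*im['fy']+im['cy']])
E
python3 - <<'E'
import cv2, numpy as np
t=cv2.imread('pics/top0.png')
g=lambda a:cv2.convertScaleAbs(a,alpha=1.6,beta=15)
def r(x,y,w,h,k):
    a=cv2.resize(g(t[y:y+h,x:x+w]),None,fx=k,fy=k,interpolation=cv2.INTER_LANCZOS4)
    for i in range(0,w,10): cv2.putText(a,str(x+i),(i*k,8),0,.3,(0,0,255)); a[:,i*k]=a[:,i*k]//2+np.array([0,0,90],np.uint8)
    for i in range(0,h,10): cv2.putText(a,str(y+i),(0,i*k+8),0,.3,(0,0,255)); a[i*k]=a[i*k]//2+np.array([0,0,90],np.uint8)
    return a
a=r(195,145,50,75,8); b=r(390,165,50,75,8); b=r(422,165,50,75,8)
cv2.imwrite('pics/c2.png',np.hstack([a,b]));
E
```

```text
(no output)
```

View pics/c2.png

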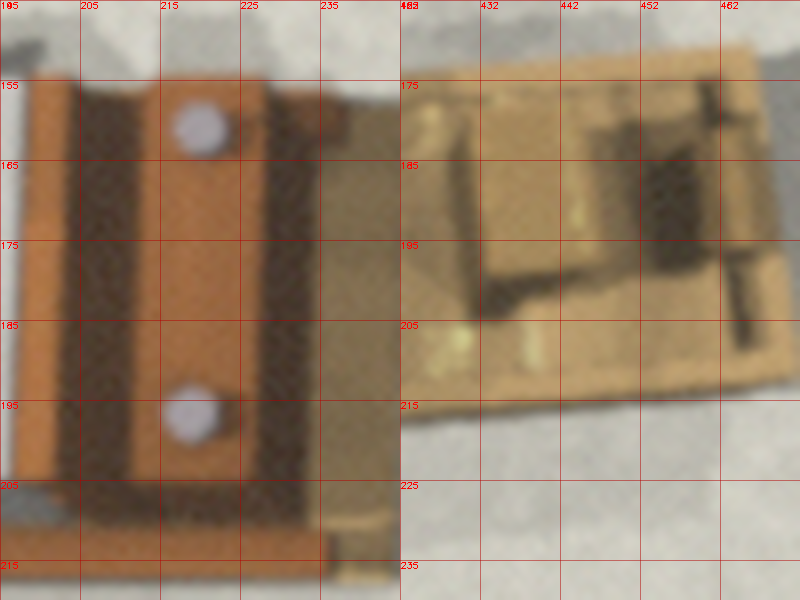

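Run:
```python
from h import *
im=cam('top'); s=cam('side')
E=im['extrinsics'];print('cam',-E[:3,:3].T@E[:3,3])
def P(n,l,z):
    for u,v in l: print(n,(u,v),(ray(im,u,v,z)*1000).round(1)[:2])
P('stopL',[(213.1,157),(211.4,204)],.095);P('stopR',[(228.2,156),(226.8,204)],.095)
P('stop ends',[(221,154.5),(220,205)],.095)
P('face',[(204,157),(201.9,204)],.095)
P('wedge',[(433,199.8),(445.5,198.5),(431.8,178),(445,177)],.118)
P('rackTR,BR',[(465.8,170.5),(471,212)],.045)
P('rackTL,BL',[(400.5,177),(401.4,218.5)],.045)
for b in ([319.6,205.5,340.4,224.8],[345.7,247.8,376.2,268.6]): P('tamp top?',[((b[0]+b[2])/2,(b[1]+b[3])/2)],.107)
def S(u,v,z): print('side',(u,v),(ray(s,u,v,z)*1000).round(1)[:2])
S(333.5,178,.103);S(333,207,.045)
```

```text
cam [ 0.42116484 -0.04424444  0.88831658]
stopL (213.1, 157) [623.7 124.3]
stopL (211.4, 204) [531.  123.2]
stopR (228.2, 156) [626.3  95.1]
stopR (226.8, 204) [531.5  93.9]
stop ends (221, 154.5) [629.  109.2]
stop ends (220, 205) [529.3 106.8]
face (204, 157) [623.3 141.8]
face (201.9, 204) [530.7 141.2]
wedge (433, 199.8) [ 542.9 -300.7]
wedge (445.5, 198.5) [ 545.8 -325.1]
wedge (431.8, 178) [ 585.4 -299.7]
wedge (445, 177) [ 587.8 -325.6]
rackTR,BR (465.8, 170.5) [ 618.6 -397.6]
rackTR,BR (471, 212) [ 529.9 -404.9]
rackTL,BL (400.5, 177) [ 601.8 -257.3]
rackTL,BL (401.4, 218.5) [ 514.  -257.4]
tamp top? (330.0, 215.15) [ 511.6 -104.3]
tamp top? (360.95, 258.20000000000005) [ 430.8 -163.2]
side (333.5, 178) [ 514.7 -107.1]
side (333, 207) [497.4 -83. ]
```

```bash
cat >> h.py <<'E'
def wedge_pts(c,yaw,zt):   # 8 corners, top z zt
    R=np.array([[np.cos(yaw),-np.sin(yaw)],[np.sin(yaw),np.cos(yaw)]])
    f=lambda x,y,z:np.r_[np.array(c)+R@[x,y],z]
    return f
def draw(a,im,f,segs,k,x0,y0,col):
    for p,q in segs:
        A,B=[tuple(int(round(w)) for w in (proj(im,f(*r))+.5-[x0,y0])*k) for r in(p,q)]
        cv2.line(a,A,B,col,1,cv2.LINE_AA)
def loop(l): return list(zip(l,l[1:]+l[:1]))
def box(x0,x1,y0,y1,z): return loop([(x0,y0,z),(x1,y0,z),(x1,y1,z),(x0,y1,z)])
E
python3 - <<'E'
from h import *
out=[]
im=cam('top'); sd=cam('side')
w=lambda zt:box(-.02,.02,-.0085,.0195,zt)+box(-.02,.02,-.0085,.0195-.0146,zt-.073)
for (I,x0,y0,w_,h_) in ((im,390,165,88,60),(sd,332,125,66,68)):
  row=[]
  for y in(-.318,-.327):
    k=4.5 if I is im else 4.5
    a=cv2.resize(cv2.convertScaleAbs(I['color'][y0:y0+h_,x0:x0+w_],alpha=1.6,beta=15),None,fx=k,fy=k,interpolation=cv2.INTER_CUBIC)
    f=wedge_pts((.566,y),np.radians(6),0)
    draw(a,I,f,w(.118),k,x0,y0,(0,0,255)); draw(a,I,f,box(-.045,.045,-.075,.075,.045),k,x0,y0,(255,0,0)); draw(a,I,f,box(-.015,.015,-.048,-.042,.09),k,x0,y0,(0,255,0))
    row.append(a)
  r=np.hstack(row); out.append(cv2.copyMakeBorder(r,0,0,0,max(0,800-r.shape[1]),0)[:,:800])
cv2.imwrite('pics/c3.png',np.vstack(out)[:600])
E
```

```text
(no output)
```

View pics/c3.png

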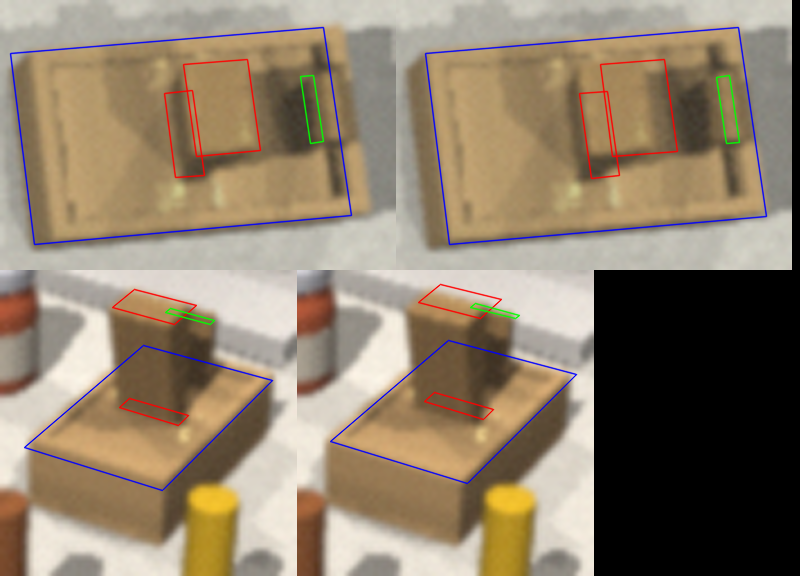

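The network's wedge and rack boxes agree with the overlay. The wedge stands near (0.565, -0.322) with a yaw of about 6°, which is close enough for an 87 mm gripper. I'll work out the transit.

```bash
cat >> h.py <<'E'
from scipy.spatial.transform import Rotation as Ro
def jog(p0,R0,p,yaw):
    """increment (mm, rad) in tool axes from (p0,R0) to p with tool down, tool y at yaw deg"""
    y=np.array([np.cos(np.radians(yaw)),np.sin(np.radians(yaw)),0]);z=np.array([0,0,-1.])
    R=np.c_[np.cross(y,z),y,z]
    d=R0.T@(np.array(p)-p0)*1000; w=Ro.from_matrix(R0.T@R).as_rotvec()
    print('t',d.round(1),'w',w.round(4)); return np.array(p),R
def st():
    s=ctrl.get_state(); R=Ro.from_rotvec(s['tool_rot']).as_matrix()
    print('t=%.2f'%s['time'],s['position'].round(4),'yaw',np.degrees(np.arctan2(R[1,1],R[0,1])).round(2),'F',s['ft_force'].round(1),'w %.3f'%s['grip_width'],'gf',round(float(s['grip_force']),1)); return s['position'],R
def path(l):
    p,R=st()
    for (*q,yw) in l: p,R=jog(p,R,q,yw)
E
python3 - <<'E'
from h import *
path([(.4,.5,.223,40),(.52,.35,.223,20),(.57,.17,.223,6),(.58,-.02,.21,6),(.575,-.2,.2,6),(.565,-.319,.17,6)])
E
```

```text
t=0.90 [0.2398 0.6041 0.2226] yaw 68.35 F [-0.6 -0.2 -0.1] w 1.003 gf 0.0
t [-187.3  -37.7   -0.4] w [0.     0.     0.4948]
t [-192.    -4.5    0. ] w [0.     0.     0.3491]
t [-186.2  -14.6    0. ] w [0.     0.     0.2443]
t [-190.    -9.9   13. ] w [0. 0. 0.]
t [-178.5  -23.8   10. ] w [0. 0. 0.]
t [-117.3  -22.4   30. ] w [0. 0. 0.]
```

Request:
jog_arm --increments '[{"tx": -38,"ty": -8,"wz": 0.099},{"tx": -75,"ty": -15,"wz": 0.198},{"tx": -112,"ty": -23,"wz": 0.297},{"tx": -150,"ty": -30,"wz": 0.396},{"tx": -187,"ty": -38,"wz": 0.495}]'

```text
validation failed for argument at $.in...
```

Request:
jog_arm --increments '[{"tx": -38,"ty": -1,"wz": 0.07},{"tx": -77,"ty": -2,"wz": 0.14},{"tx": -115,"ty": -3,"wz": 0.21},{"tx": -154,"ty": -4,"wz": 0.28},{"tx": -192,"ty": -4.5,"wz": 0.349}]'

```text
validation failed for argument at $.in...
```

Request:
jog_arm --increments '[{"tx": -37,"ty": -3,"wz": 0.05},{"tx": -74,"ty": -6,"wz": 0.1},{"tx": -112,"ty": -9,"wz": 0.15},{"tx": -149,"ty": -12,"wz": 0.2},{"tx": -186,"ty": -14.6,"wz": 0.244}]'

```text
validation failed for argument at $.in...
```

Request:
jog_arm --increments '[{"tx": -38,"ty": -2,"tz": 2},{"tx": -76,"ty": -4,"tz": 5},{"tx": -114,"ty": -6,"tz": 8},{"tx": -152,"ty": -8,"tz": 10},{"tx": -190,"ty": -10,"tz": 13}]'

```text
validation failed for argument at $.in...
```

Request:
jog_arm --increments '[{"tx": -36,"ty": -5,"tz": 2},{"tx": -72,"ty": -10,"tz": 4},{"tx": -108,"ty": -15,"tz": 6},{"tx": -144,"ty": -19,"tz": 8},{"tx": -178.5,"ty": -24,"tz": 10}]'

```text
validation failed for argument at $.in...
```

Request:
jog_arm --increments '[{"tx": -30,"ty": -6},{"tx": -60,"ty": -12},{"tx": -90,"ty": -18},{"tx": -117,"ty": -22.4},{"tx": -117,"ty": -22.4}]'

```text
validation failed for argument at $.in...
```

Run:
```python
from h import *
im=cam('side'); p,R=st(); jog(p,R,(.565,-.319,.079),6)
x0,y0,k=290,60,5
a=cv2.resize(cv2.convertScaleAbs(im['color'][y0:y0+120,x0:x0+130],alpha=1.6,beta=15),None,fx=k,fy=k,interpolation=cv2.INTER_CUBIC)
t=cam('top'); b=cv2.resize(cv2.convertScaleAbs(t['color'][140:240,380:480],alpha=1.6,beta=15),None,fx=1.5,fy=6,interpolation=cv2.INTER_CUBIC)
cv2.imwrite('pics/c4.png',np.hstack([a,b]))
```

```text
t=0.95 [0.2398 0.6042 0.2226] yaw 68.36 F [-0.8 -0.4 -1.3] w 1.001 gf 0.0
t [-642.8 -738.1  143.5] w [ 0.     -0.      1.0883]
```

View pics/c4.png

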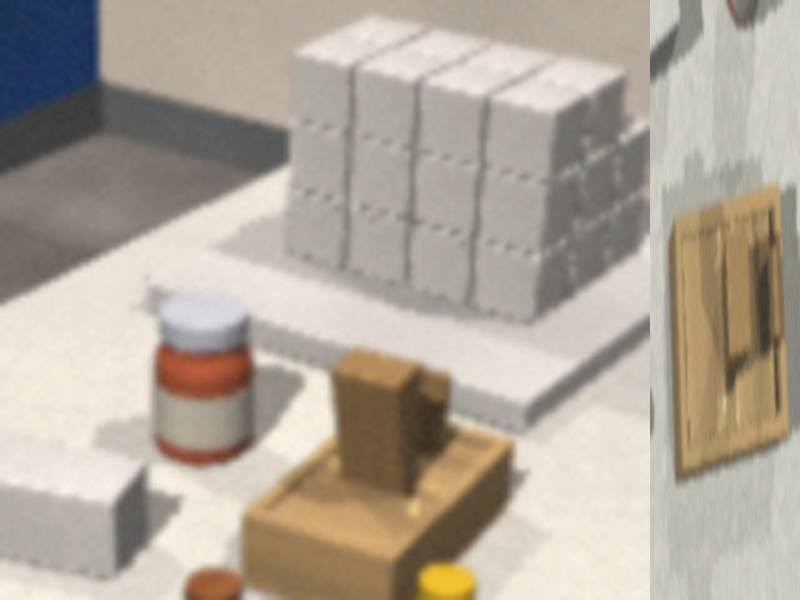

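The moves were refused because every field is required, so nothing moved. This clear side picture does give wedge-top corners: left (356.6,133), near (369.5,136), back (363,129.7). I'll check one at z=0.118 while resending.

Request:
jog_arm --increments '[{"tx": -38,"ty": -8,"tz": 0,"wx": 0,"wy": 0,"wz": 0.099,"gripper": 1},{"tx": -75,"ty": -15,"tz": 0,"wx": 0,"wy": 0,"wz": 0.198,"gripper": 1},{"tx": -112,"ty": -23,"tz": 0,"wx": 0,"wy": 0,"wz": 0.297,"gripper": 1},{"tx": -150,"ty": -30,"tz": 0,"wx": 0,"wy": 0,"wz": 0.396,"gripper": 1},{"tx": -187,"ty": -38,"tz": 0,"wx": 0,"wy": 0,"wz": 0.495,"gripper": 1}]'

```text
time: 1.42
position: [0.4011, 0.4988, 0.2228]
tool_rot: [1.335, 2.844, 0.001]
ft_force: [0.6, 1.3, -0.8]
grip_width: 1.001
grip_force: 0.0
```

Run:
```python
from h import *
im=cam('side'); st()
for u,v in((356.6,133),(369.5,136),(363,129.7),(374,133)): print((ray(im,u,v,.118)*1000).round(0)[:2])
```

```text
t=1.47 [0.4108 0.4913 0.2229] yaw 38.76 F [ 5.5 -5.3  1.6] w 0.998 gf 0.0
[ 583. -296.]
[ 547. -302.]
[ 580. -322.]
[ 547. -323.]
```

Request:
jog_arm --increments '[{"tx": -38,"ty": -1,"tz": 0,"wx": 0,"wy": 0,"wz": 0.07,"gripper": 1},{"tx": -77,"ty": -2,"tz": 0,"wx": 0,"wy": 0,"wz": 0.14,"gripper": 1},{"tx": -115,"ty": -3,"tz": 0,"wx": 0,"wy": 0,"wz": 0.21,"gripper": 1},{"tx": -154,"ty": -4,"tz": 0,"wx": 0,"wy": 0,"wz": 0.28,"gripper": 1},{"tx": -192,"ty": -4.5,"tz": 0,"wx": 0,"wy": 0,"wz": 0.349,"gripper": 1}]'

```text
time: 1.88
position: [0.5204, 0.3484, 0.2228]
tool_rot: [1.806, 2.571, 0.001]
ft_force: [0.7, 0.2, -0.2]
grip_width: 0.999
grip_force: 0.0
```

Request:
jog_arm --increments '[{"tx": -37,"ty": -3,"tz": 0,"wx": 0,"wy": 0,"wz": 0.05,"gripper": 1},{"tx": -74,"ty": -6,"tz": 0,"wx": 0,"wy": 0,"wz": 0.1,"gripper": 1},{"tx": -112,"ty": -9,"tz": 0,"wx": 0,"wy": 0,"wz": 0.15,"gripper": 1},{"tx": -149,"ty": -12,"tz": 0,"wx": 0,"wy": 0,"wz": 0.2,"gripper": 1},{"tx": -186,"ty": -14.6,"tz": 0,"wx": 0,"wy": 0,"wz": 0.244,"gripper": 1}]'

```text
time: 2.3
position: [0.5696, 0.1685, 0.2228]
tool_rot: [2.104, 2.333, 0.001]
ft_force: [0.9, 0.1, 1.7]
grip_width: 0.996
grip_force: 0.0
```

Request:
jog_arm --increments '[{"tx": -38,"ty": -2,"tz": 2,"wx": 0,"wy": 0,"wz": 0,"gripper": 1},{"tx": -76,"ty": -4,"tz": 5,"wx": 0,"wy": 0,"wz": 0,"gripper": 1},{"tx": -114,"ty": -6,"tz": 8,"wx": 0,"wy": 0,"wz": 0,"gripper": 1},{"tx": -152,"ty": -8,"tz": 10,"wx": 0,"wy": 0,"wz": 0,"gripper": 1},{"tx": -190,"ty": -10,"tz": 13,"wx": 0,"wy": 0,"wz": 0,"gripper": 1}]'

```text
time: 2.72
position: [0.5793, -0.0214, 0.2099]
tool_rot: [2.101, 2.336, 0.001]
ft_force: [0.3, 0.5, 0.7]
grip_width: 1.002
grip_force: 0.0
```

Request:
jog_arm --increments '[{"tx": -36,"ty": -5,"tz": 2,"wx": 0,"wy": 0,"wz": 0,"gripper": 1},{"tx": -72,"ty": -10,"tz": 4,"wx": 0,"wy": 0,"wz": 0,"gripper": 1},{"tx": -108,"ty": -15,"tz": 6,"wx": 0,"wy": 0,"wz": 0,"gripper": 1},{"tx": -144,"ty": -19,"tz": 8,"wx": 0,"wy": 0,"wz": 0,"gripper": 1},{"tx": -178.5,"ty": -24,"tz": 10,"wx": 0,"wy": 0,"wz": 0,"gripper": 1}]'

```text
time: 3.13
position: [0.5741, -0.2016, 0.1998]
tool_rot: [2.101, 2.335, 0.001]
ft_force: [0.4, 0.0, 0.2]
grip_width: 0.998
grip_force: 0.0
```

Request:
jog_arm --increments '[{"tx": -32,"ty": -6,"tz": 0,"wx": 0,"wy": 0,"wz": 0,"gripper": 1},{"tx": -62,"ty": -12,"tz": 0,"wx": 0,"wy": 0,"wz": 0,"gripper": 1},{"tx": -90,"ty": -18,"tz": 0,"wx": 0,"wy": 0,"wz": 0,"gripper": 1},{"tx": -113,"ty": -22,"tz": 0,"wx": 0,"wy": 0,"wz": 0,"gripper": 1},{"tx": -113,"ty": -22,"tz": 0,"wx": 0,"wy": 0,"wz": 0,"gripper": 1}]'

```text
time: 3.55
position: [0.5616, -0.3214, 0.1998]
tool_rot: [2.109, 2.325, -0.006]
ft_force: [-0.3, -0.6, 1.3]
grip_width: 0.999
grip_force: 0.0
```

Run:
```python
from h import *
im=cam('side'); p,R=st(); jog(p,R,(.565,-.315,.079),6)
x0,y0,k=290,60,5
a=cv2.resize(cv2.convertScaleAbs(im['color'][y0:y0+120,x0:x0+120],alpha=1.6,beta=15),None,fx=k,fy=k,interpolation=cv2.INTER_CUBIC)
cv2.imwrite('pics/c5.png',a)
```

```text
t=3.60 [ 0.5627 -0.3181  0.1996] yaw 5.72 F [-0.1  0.3  0. ] w 0.999 gf 0.0
t [  3.1   2.7 120.6] w [-0.0008  0.0017 -0.0048]
```

View pics/c5.png

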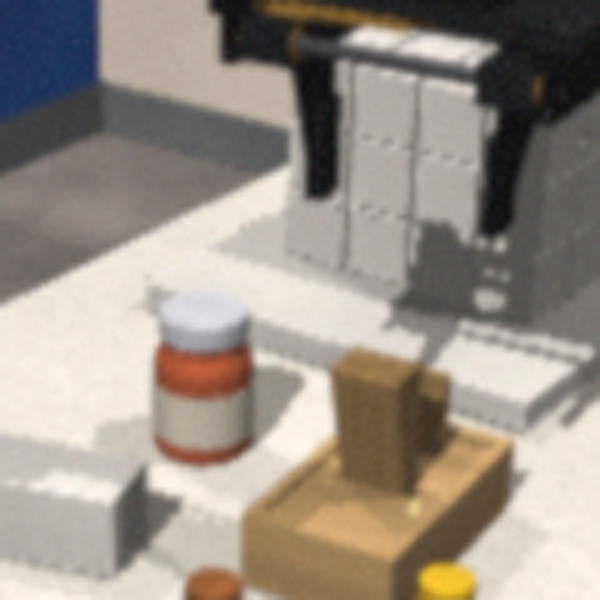

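The fingers straddle the wedge, so I'll descend, grip and lift.

Request:
jog_arm --increments '[{"tx": 0,"ty": 0,"tz": 35,"wx": 0,"wy": 0,"wz": 0,"gripper": 1},{"tx": 0,"ty": 0,"tz": 70,"wx": 0,"wy": 0,"wz": 0,"gripper": 1},{"tx": 0,"ty": 0,"tz": 100,"wx": 0,"wy": 0,"wz": 0,"gripper": 1},{"tx": 0,"ty": 0,"tz": 115,"wx": 0,"wy": 0,"wz": 0,"gripper": 1},{"tx": 0,"ty": 0,"tz": 120,"wx": 0,"wy": 0,"wz": 0,"gripper": 1}]' --grip_force 15

```text
time: 4.02
position: [0.563, -0.3111, 0.0758]
tool_rot: [-2.095, -2.333, 0.001]
ft_force: [0.2, 0.2, 0.4]
grip_width: 0.998
grip_force: 0.0
```

Request:
jog_arm --increments '[{"tx": 0,"ty": 0,"tz": 0,"wx": 0,"wy": 0,"wz": 0,"gripper": 0.6},{"tx": 0,"ty": 0,"tz": 0,"wx": 0,"wy": 0,"wz": 0,"gripper": 0.55},{"tx": 0,"ty": 0,"tz": 0,"wx": 0,"wy": 0,"wz": 0,"gripper": 0.5},{"tx": 0,"ty": 0,"tz": 0,"wx": 0,"wy": 0,"wz": 0,"gripper": 0.4},{"tx": 0,"ty": 0,"tz": 0,"wx": 0,"wy": 0,"wz": 0,"gripper": 0.3}]' --grip_force 15

```text
time: 4.43
position: [0.5651, -0.3149, 0.081]
tool_rot: [2.1, 2.334, 0.002]
ft_force: [-0.9, -0.1, 0.6]
grip_width: 0.707
grip_force: 0.0
```

Request:
jog_arm --increments '[{"tx": 0,"ty": 0,"tz": 0,"wx": 0,"wy": 0,"wz": 0,"gripper": 0.3},{"tx": 0,"ty": 0,"tz": 0,"wx": 0,"wy": 0,"wz": 0,"gripper": 0.3},{"tx": 0,"ty": 0,"tz": 0,"wx": 0,"wy": 0,"wz": 0,"gripper": 0.3},{"tx": 0,"ty": 0,"tz": 0,"wx": 0,"wy": 0,"wz": 0,"gripper": 0.3},{"tx": 0,"ty": 0,"tz": 0,"wx": 0,"wy": 0,"wz": 0,"gripper": 0.3}]' --grip_force 25

```text
time: 4.85
position: [0.5645, -0.3146, 0.0798]
tool_rot: [2.101, 2.335, 0.001]
ft_force: [-0.4, -1.4, 0.8]
grip_width: 0.458
grip_force: 25.1
```

Grip width is 39.9 mm, so the wedge is held.

Request:
jog_arm --increments '[{"tx": 0,"ty": 0,"tz": -15,"wx": 0,"wy": 0,"wz": 0,"gripper": 0.3},{"tx": 0,"ty": 0,"tz": -45,"wx": 0,"wy": 0,"wz": 0,"gripper": 0.3},{"tx": 0,"ty": 0,"tz": -80,"wx": 0,"wy": 0,"wz": 0,"gripper": 0.3},{"tx": 0,"ty": 0,"tz": -115,"wx": 0,"wy": 0,"wz": 0,"gripper": 0.3},{"tx": 0,"ty": 0,"tz": -140,"wx": 0,"wy": 0,"wz": 0,"gripper": 0.3}]'

```text
time: 5.27
position: [0.5646, -0.3152, 0.2226]
tool_rot: [2.101, 2.333, 0.001]
ft_force: [0.1, -1.2, -0.2]
grip_width: 0.459
grip_force: 25.0
```

Run:
```python
from h import *
path([(.57,-.16,.22,4),(.575,0,.22,2),(.579,.144,.22,.7)])
```

```text
t=5.27 [ 0.5646 -0.3152  0.2226] yaw 6.0 F [ 0.1 -1.2 -0.2] w 0.459 gf 25.0
t [153.8  21.6   2.5] w [0.0022 0.0013 0.0349]
t [159.3  16.1   0. ] w [0.     0.     0.0349]
t [143.8   9.    0. ] w [0.     0.     0.0227]
```

Request:
jog_arm --increments '[{"tx": 20,"ty": 3,"tz": 0,"wx": 0,"wy": 0,"wz": 0.005,"gripper": 0.3},{"tx": 50,"ty": 7,"tz": 0,"wx": 0,"wy": 0,"wz": 0.01,"gripper": 0.3},{"tx": 84,"ty": 12,"tz": 0,"wx": 0,"wy": 0,"wz": 0.02,"gripper": 0.3},{"tx": 119,"ty": 17,"tz": 0,"wx": 0,"wy": 0,"wz": 0.03,"gripper": 0.3},{"tx": 154,"ty": 21.5,"tz": 0,"wx": 0,"wy": 0,"wz": 0.035,"gripper": 0.3}]'

```text
time: 5.68
position: [0.569, -0.1579, 0.2193]
tool_rot: [-2.144, -2.296, 0.0]
ft_force: [1.6, 0.2, -0.2]
grip_width: 0.458
grip_force: 25.0
```

Request:
jog_arm --increments '[{"tx": 32,"ty": 3,"tz": 0,"wx": 0,"wy": 0,"wz": 0.007,"gripper": 0.3},{"tx": 64,"ty": 6,"tz": 0,"wx": 0,"wy": 0,"wz": 0.014,"gripper": 0.3},{"tx": 96,"ty": 10,"tz": 0,"wx": 0,"wy": 0,"wz": 0.021,"gripper": 0.3},{"tx": 128,"ty": 13,"tz": 0,"wx": 0,"wy": 0,"wz": 0.028,"gripper": 0.3},{"tx": 159,"ty": 16,"tz": 0,"wx": 0,"wy": 0,"wz": 0.035,"gripper": 0.3}]'

```text
time: 6.1
position: [0.5738, 0.0022, 0.2194]
tool_rot: [-2.182, -2.26, 0.0]
ft_force: [0.3, 0.9, -1.2]
grip_width: 0.458
grip_force: 25.0
```

Request:
jog_arm --increments '[{"tx": 38,"ty": 3,"tz": 0,"wx": 0,"wy": 0,"wz": 0.007,"gripper": 0.3},{"tx": 75,"ty": 5,"tz": 0,"wx": 0,"wy": 0,"wz": 0.014,"gripper": 0.3},{"tx": 110,"ty": 7,"tz": 0,"wx": 0,"wy": 0,"wz": 0.023,"gripper": 0.3},{"tx": 135,"ty": 9,"tz": 0,"wx": 0,"wy": 0,"wz": 0.023,"gripper": 0.3},{"tx": 144,"ty": 9,"tz": 0,"wx": 0,"wy": 0,"wz": 0.023,"gripper": 0.3}]'

```text
time: 6.52
position: [0.5772, 0.1509, 0.2189]
tool_rot: [-2.198, -2.241, -0.001]
ft_force: [0.8, 0.3, -0.4]
grip_width: 0.46
grip_force: 25.0
```

Run:
```python
from h import *
im=cam('side'); p,R=st()
x0,y0,k=180,110,5
b=im['color'][y0:y0+120,x0:x0+160]
a=cv2.resize(cv2.convertScaleAbs(b,alpha=1.8,beta=20),None,fx=k,fy=k,interpolation=cv2.INTER_CUBIC)
f=wedge_pts((p[0],p[1]-.0034),np.radians(.7),0); zt=p[2]+.038
draw(a,im,f,box(-.02,.02,-.0085,-.0025,zt-.11)+box(-.02,.02,-.0085,.0195,zt),k,x0,y0,(0,0,255))
g=wedge_pts((.579,.130),np.radians(.7),0)
draw(a,im,g,[((-.05,0,.095),(.05,0,.095)),((-.05,-.006,.095),(.05,-.006,.095))],k,x0,y0,(0,255,0))
draw(a,im,g,[((-.05,.0117,.095),(.05,.0117,.095))],k,x0,y0,(255,0,0))
cv2.imwrite('pics/c6.png',a)
print([ (n,[(np.round(d['bbox'],1),round(d['conf'],2)) for d in vision.spot_in('side',n)][:2]) for n in('wedge_center','slot')])
```

```text
t=6.57 [0.5772 0.1503 0.2188] yaw 1.09 F [ 0.   1.8 -0.7] w 0.454 gf 25.0
[('wedge_center', [(array([194.9, 151.7, 231.1, 207.8]), 0.67), (array([184.2, 221.9, 258.6, 283.5]), 0.5)]), ('slot', [(array([214.4, 206.1, 264.5, 262.4]), 0.97)])]
```

View pics/c6.png

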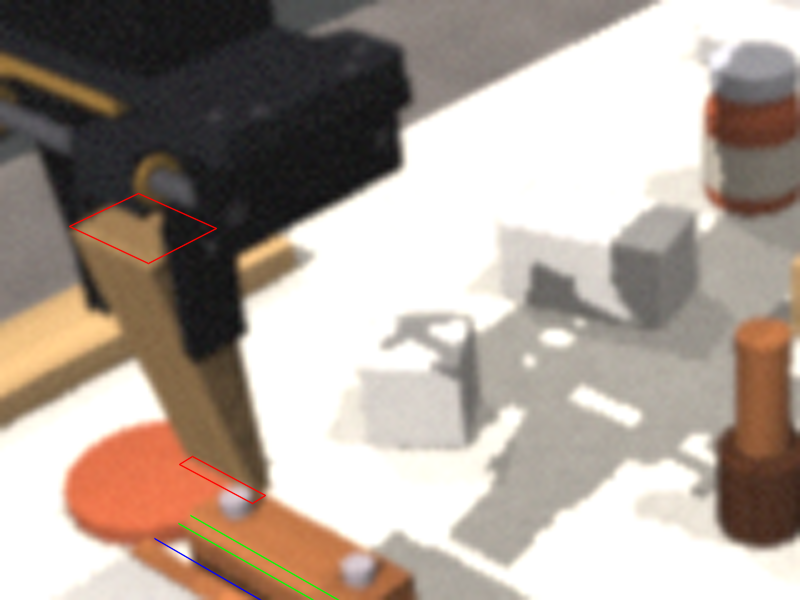

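The model overlay matches the held wedge, including its tip near (225,480) in the crop. I'll lower to just above the slot and let it settle.

Request:
jog_arm --increments '[{"tx": -3,"ty": 1,"tz": 10,"wx": 0,"wy": 0,"wz": 0,"gripper": 0.3},{"tx": -6,"ty": 2,"tz": 20,"wx": 0,"wy": 0,"wz": 0,"gripper": 0.3},{"tx": -6,"ty": 2,"tz": 30,"wx": 0,"wy": 0,"wz": 0,"gripper": 0.3},{"tx": -6,"ty": 2,"tz": 35,"wx": 0,"wy": 0,"wz": 0,"gripper": 0.3},{"tx": -6,"ty": 2,"tz": 35,"wx": 0,"wy": 0,"wz": 0,"gripper": 0.3}]'

```text
time: 7.08
position: [0.5791, 0.1375, 0.1822]
tool_rot: [-2.209, -2.232, 0.005]
ft_force: [-0.8, 0.5, 0.1]
grip_width: 0.457
grip_force: 25.0
```

Run:
```python
from h import *
p,R=st(); jog(p,R,(.579,.1445,.17),.7)
x0,y0,k=190,170,8
out=[]
for c,x0,y0,w,h,k in(('side',195,170,70,75,8),('top',195,145,30,75,8)):
    im=cam(c); b=im['color'][y0:y0+h,x0:x0+w]
    a=cv2.resize(cv2.convertScaleAbs(b,alpha=1.8,beta=20),None,fx=k,fy=k,interpolation=cv2.INTER_CUBIC)
    if c=='side':
        f=wedge_pts((p[0],p[1]-.0034),np.radians(.7),0); zt=p[2]+.038
        draw(a,im,f,box(-.02,.02,-.0085,-.0025,zt-.11),k,x0,y0,(0,0,255))
        g=wedge_pts((.579,.130),np.radians(.7),0)
        for y,col in((0,(0,255,0)),(-.006,(0,255,0)),(.0117,(255,0,0))): draw(a,im,g,[((-.05,y,.095),(.05,y,.095))],k,x0,y0,col)
    out.append(a)
cv2.imwrite('pics/c7.png',np.hstack(out)); st()
```

```text
t=7.08 [0.5791 0.1375 0.1822] yaw 0.59 F [-0.8  0.5  0.1] w 0.457 gf 25.0
t [ 7.1  0.  12.2] w [-0.0036  0.0012 -0.0019]
t=7.18 [0.5802 0.1384 0.1842] yaw 0.66 F [-0.2 -0.9 -0.1] w 0.460 gf 25.0
```

View pics/c7.png

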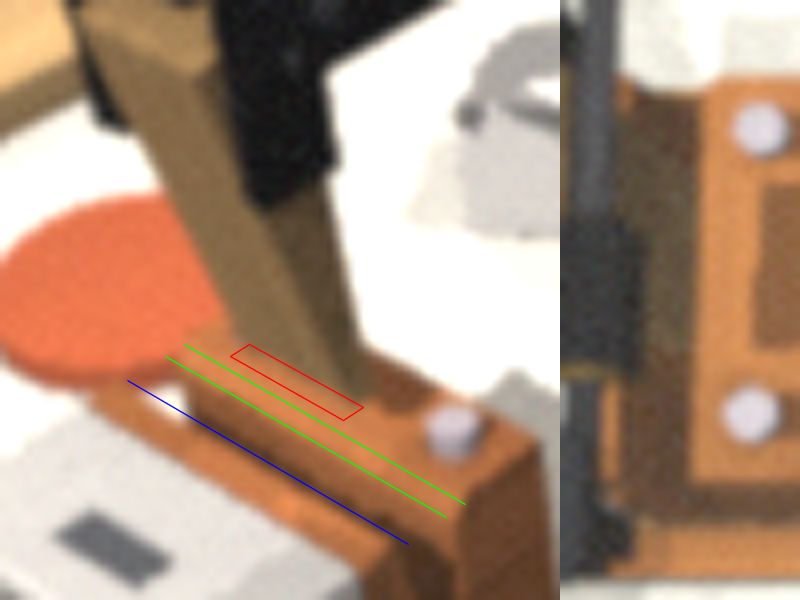

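The slot model fits the picture: face at y≈0.130, mould side at y≈0.142, tip corner at crop (365,395). I'll shift 6 mm towards the mouth and lower the tip 10 mm into it.

Request:
jog_arm --increments '[{"tx": 3,"ty": -1,"tz": 0,"wx": 0,"wy": 0,"wz": 0,"gripper": 0.3},{"tx": 6,"ty": -1,"tz": 0,"wx": 0,"wy": 0,"wz": 0,"gripper": 0.3},{"tx": 6,"ty": -1,"tz": 5,"wx": 0,"wy": 0,"wz": 0,"gripper": 0.3},{"tx": 6,"ty": -1,"tz": 10,"wx": 0,"wy": 0,"wz": 0,"gripper": 0.3},{"tx": 6,"ty": -1,"tz": 14,"wx": 0,"wy": 0,"wz": 0,"gripper": 0.3}]'

```text
time: 7.6
position: [0.579, 0.1449, 0.1699]
tool_rot: [-2.207, -2.235, 0.0]
ft_force: [0.1, -0.0, -0.1]
grip_width: 0.456
grip_force: 25.0
```

Request:
jog_arm --increments '[{"tx": 0,"ty": 0,"tz": 3,"wx": 0,"wy": 0,"wz": 0,"gripper": 0.3},{"tx": 0,"ty": 0,"tz": 6,"wx": 0,"wy": 0,"wz": 0,"gripper": 0.3},{"tx": 0,"ty": 0,"tz": 9,"wx": 0,"wy": 0,"wz": 0,"gripper": 0.3},{"tx": 0,"ty": 0,"tz": 12,"wx": 0,"wy": 0,"wz": 0,"gripper": 0.3},{"tx": 0,"ty": 0,"tz": 12,"wx": 0,"wy": 0,"wz": 0,"gripper": 0.3}]'

```text
time: 8.02
position: [0.5789, 0.1446, 0.1578]
tool_rot: [-2.208, -2.234, 0.002]
ft_force: [0.5, 0.3, -0.6]
grip_width: 0.457
grip_force: 25.0
```

In the slot with no contact. Now I'll feel for the stop face in -y.

Request:
jog_arm --increments '[{"tx": -0.5,"ty": 0,"tz": 0,"wx": 0,"wy": 0,"wz": 0,"gripper": 0.3},{"tx": -1,"ty": 0,"tz": 0,"wx": 0,"wy": 0,"wz": 0,"gripper": 0.3},{"tx": -1.3,"ty": 0,"tz": 0,"wx": 0,"wy": 0,"wz": 0,"gripper": 0.3},{"tx": -1.6,"ty": 0,"tz": 0,"wx": 0,"wy": 0,"wz": 0,"gripper": 0.3},{"tx": -2,"ty": 0,"tz": 0,"wx": 0,"wy": 0,"wz": 0,"gripper": 0.3}]'

```text
time: 8.43
position: [0.5794, 0.1428, 0.1588]
tool_rot: [2.208, 2.235, 0.001]
ft_force: [-0.2, -0.4, -0.8]
grip_width: 0.46
grip_force: 25.0
```

Request:
jog_arm --increments '[{"tx": -0.5,"ty": 0,"tz": 2,"wx": 0,"wy": 0,"wz": 0,"gripper": 0.3},{"tx": -1,"ty": 0,"tz": 4,"wx": 0,"wy": 0,"wz": 0,"gripper": 0.3},{"tx": -1.3,"ty": 0,"tz": 6,"wx": 0,"wy": 0,"wz": 0,"gripper": 0.3},{"tx": -1.6,"ty": 0,"tz": 6,"wx": 0,"wy": 0,"wz": 0,"gripper": 0.3},{"tx": -2,"ty": 0,"tz": 6,"wx": 0,"wy": 0,"wz": 0,"gripper": 0.3}]'

```text
time: 8.85
position: [0.5791, 0.1416, 0.1523]
tool_rot: [-2.207, -2.235, -0.001]
ft_force: [0.9, 3.1, -2.6]
grip_width: 0.463
grip_force: 25.0
```

Contact on the stop (+3 N) at y≈0.1416, as predicted. I'll ease off slightly and go down until the taper bears.

Request:
jog_arm --increments '[{"tx": 0.7,"ty": 0,"tz": 1,"wx": 0,"wy": 0,"wz": 0,"gripper": 0.3},{"tx": 0.7,"ty": 0,"tz": 3,"wx": 0,"wy": 0,"wz": 0,"gripper": 0.3},{"tx": 0.7,"ty": 0,"tz": 5,"wx": 0,"wy": 0,"wz": 0,"gripper": 0.3},{"tx": 0.7,"ty": 0,"tz": 7,"wx": 0,"wy": 0,"wz": 0,"gripper": 0.3},{"tx": 0.7,"ty": 0,"tz": 8,"wx": 0,"wy": 0,"wz": 0,"gripper": 0.3}]'

```text
time: 9.27
position: [0.5792, 0.1418, 0.1444]
tool_rot: [-2.208, -2.235, -0.0]
ft_force: [0.5, 2.4, 1.0]
grip_width: 0.459
grip_force: 25.0
```

Request:
jog_arm --increments '[{"tx": 0,"ty": 0,"tz": 0.6,"wx": 0,"wy": 0,"wz": 0,"gripper": 0.3},{"tx": 0,"ty": 0,"tz": 1.2,"wx": 0,"wy": 0,"wz": 0,"gripper": 0.3},{"tx": 0,"ty": 0,"tz": 1.8,"wx": 0,"wy": 0,"wz": 0,"gripper": 0.3},{"tx": 0,"ty": 0,"tz": 2.4,"wx": 0,"wy": 0,"wz": 0,"gripper": 0.3},{"tx": 0,"ty": 0,"tz": 3,"wx": 0,"wy": 0,"wz": 0,"gripper": 0.3}]'

```text
time: 9.68
position: [0.5794, 0.1417, 0.1417]
tool_rot: [-2.208, -2.235, -0.001]
ft_force: [-0.4, 2.6, 0.9]
grip_width: 0.462
grip_force: 25.0
```

Request:
jog_arm --increments '[{"tx": 0,"ty": 0,"tz": 0.6,"wx": 0,"wy": 0,"wz": 0,"gripper": 0.3},{"tx": 0,"ty": 0,"tz": 1.2,"wx": 0,"wy": 0,"wz": 0,"gripper": 0.3},{"tx": 0,"ty": 0,"tz": 1.8,"wx": 0,"wy": 0,"wz": 0,"gripper": 0.3},{"tx": 0,"ty": 0,"tz": 2.4,"wx": 0,"wy": 0,"wz": 0,"gripper": 0.3},{"tx": 0,"ty": 0,"tz": 2.4,"wx": 0,"wy": 0,"wz": 0,"gripper": 0.3}]'

```text
time: 10.1
position: [0.5793, 0.1416, 0.1391]
tool_rot: [-2.208, -2.235, -0.0]
ft_force: [0.0, 3.2, -0.1]
grip_width: 0.458
grip_force: 25.0
```

Request:
jog_arm --increments '[{"tx": 0,"ty": 0,"tz": 0.7,"wx": 0,"wy": 0,"wz": 0,"gripper": 0.3},{"tx": 0,"ty": 0,"tz": 1.4,"wx": 0,"wy": 0,"wz": 0,"gripper": 0.3},{"tx": 0,"ty": 0,"tz": 2.1,"wx": 0,"wy": 0,"wz": 0,"gripper": 0.3},{"tx": 0,"ty": 0,"tz": 2.8,"wx": 0,"wy": 0,"wz": 0,"gripper": 0.3},{"tx": 0,"ty": 0,"tz": 3,"wx": 0,"wy": 0,"wz": 0,"gripper": 0.3}]'

```text
time: 10.52
position: [0.5793, 0.1415, 0.1361]
tool_rot: [-2.208, -2.235, -0.0]
ft_force: [0.0, 3.4, 0.2]
grip_width: 0.454
grip_force: 25.0
```

Request:
jog_arm --increments '[{"tx": 0,"ty": 0,"tz": 0.5,"wx": 0,"wy": 0,"wz": 0,"gripper": 0.3},{"tx": 0,"ty": 0,"tz": 1,"wx": 0,"wy": 0,"wz": 0,"gripper": 0.3},{"tx": 0,"ty": 0,"tz": 1.5,"wx": 0,"wy": 0,"wz": 0,"gripper": 0.3},{"tx": 0,"ty": 0,"tz": 2,"wx": 0,"wy": 0,"wz": 0,"gripper": 0.3},{"tx": 0,"ty": 0,"tz": 2,"wx": 0,"wy": 0,"wz": 0,"gripper": 0.3}]'

```text
time: 10.93
position: [0.5793, 0.1415, 0.134]
tool_rot: [-2.208, -2.235, -0.0]
ft_force: [0.8, 4.3, -0.1]
grip_width: 0.459
grip_force: 25.0
```

Request:
jog_arm --increments '[{"tx": 0.5,"ty": 0,"tz": 0.7,"wx": 0,"wy": 0,"wz": 0,"gripper": 0.3},{"tx": 0.5,"ty": 0,"tz": 1.4,"wx": 0,"wy": 0,"wz": 0,"gripper": 0.3},{"tx": 0.5,"ty": 0,"tz": 2.1,"wx": 0,"wy": 0,"wz": 0,"gripper": 0.3},{"tx": 0.5,"ty": 0,"tz": 2.8,"wx": 0,"wy": 0,"wz": 0,"gripper": 0.3},{"tx": 0.5,"ty": 0,"tz": 3,"wx": 0,"wy": 0,"wz": 0,"gripper": 0.3}]'

```text
time: 11.35
position: [0.5792, 0.1417, 0.1309]
tool_rot: [2.208, 2.235, -0.001]
ft_force: [-0.1, 4.0, 1.0]
grip_width: 0.456
grip_force: 25.0
```

Request:
jog_arm --increments '[{"tx": 0,"ty": 0,"tz": 0.6,"wx": 0,"wy": 0,"wz": 0,"gripper": 0.3},{"tx": 0,"ty": 0,"tz": 1.2,"wx": 0,"wy": 0,"wz": 0,"gripper": 0.3},{"tx": 0,"ty": 0,"tz": 1.8,"wx": 0,"wy": 0,"wz": 0,"gripper": 0.3},{"tx": 0,"ty": 0,"tz": 2.4,"wx": 0,"wy": 0,"wz": 0,"gripper": 0.3},{"tx": 0,"ty": 0,"tz": 2.4,"wx": 0,"wy": 0,"wz": 0,"gripper": 0.3}]'

```text
time: 11.77
position: [0.5792, 0.1417, 0.1286]
tool_rot: [2.208, 2.235, -0.0]
ft_force: [0.7, 1.9, -0.9]
grip_width: 0.461
grip_force: 25.0
```

Request:
jog_arm --increments '[{"tx": 0,"ty": 0,"tz": 0.8,"wx": 0,"wy": 0,"wz": 0,"gripper": 0.3},{"tx": 0,"ty": 0,"tz": 1.6,"wx": 0,"wy": 0,"wz": 0,"gripper": 0.3},{"tx": 0,"ty": 0,"tz": 2.4,"wx": 0,"wy": 0,"wz": 0,"gripper": 0.3},{"tx": 0,"ty": 0,"tz": 3,"wx": 0,"wy": 0,"wz": 0,"gripper": 0.3},{"tx": 0,"ty": 0,"tz": 3,"wx": 0,"wy": 0,"wz": 0,"gripper": 0.3}]'

```text
time: 12.18
position: [0.5792, 0.1418, 0.1255]
tool_rot: [2.208, 2.235, -0.001]
ft_force: [0.4, 2.7, -0.4]
grip_width: 0.455
grip_force: 25.0
```

Request:
jog_arm --increments '[{"tx": 0,"ty": 0,"tz": 0.8,"wx": 0,"wy": 0,"wz": 0,"gripper": 0.3},{"tx": 0,"ty": 0,"tz": 1.6,"wx": 0,"wy": 0,"wz": 0,"gripper": 0.3},{"tx": 0,"ty": 0,"tz": 2.4,"wx": 0,"wy": 0,"wz": 0,"gripper": 0.3},{"tx": 0,"ty": 0,"tz": 3,"wx": 0,"wy": 0,"wz": 0,"gripper": 0.3},{"tx": 0,"ty": 0,"tz": 3,"wx": 0,"wy": 0,"wz": 0,"gripper": 0.3}]'

```text
time: 12.6
position: [0.5792, 0.1418, 0.1226]
tool_rot: [2.208, 2.235, -0.0]
ft_force: [-0.4, 1.7, -0.9]
grip_width: 0.456
grip_force: 25.0
```

Request:
jog_arm --increments '[{"tx": 0,"ty": 0,"tz": 0.8,"wx": 0,"wy": 0,"wz": 0,"gripper": 0.3},{"tx": 0,"ty": 0,"tz": 1.6,"wx": 0,"wy": 0,"wz": 0,"gripper": 0.3},{"tx": 0,"ty": 0,"tz": 2.4,"wx": 0,"wy": 0,"wz": 0,"gripper": 0.3},{"tx": 0,"ty": 0,"tz": 3,"wx": 0,"wy": 0,"wz": 0,"gripper": 0.3},{"tx": 0,"ty": 0,"tz": 3,"wx": 0,"wy": 0,"wz": 0,"gripper": 0.3}]'

```text
time: 13.02
position: [0.5792, 0.1419, 0.1196]
tool_rot: [-2.208, -2.235, 0.0]
ft_force: [1.0, 0.8, -1.2]
grip_width: 0.459
grip_force: 25.0
```

Request:
jog_arm --increments '[{"tx": 0,"ty": 0,"tz": 0.8,"wx": 0,"wy": 0,"wz": 0,"gripper": 0.3},{"tx": 0,"ty": 0,"tz": 1.6,"wx": 0,"wy": 0,"wz": 0,"gripper": 0.3},{"tx": 0,"ty": 0,"tz": 2.4,"wx": 0,"wy": 0,"wz": 0,"gripper": 0.3},{"tx": 0,"ty": 0,"tz": 3,"wx": 0,"wy": 0,"wz": 0,"gripper": 0.3},{"tx": 0,"ty": 0,"tz": 3,"wx": 0,"wy": 0,"wz": 0,"gripper": 0.3}]'

```text
time: 13.43
position: [0.5797, 0.1416, 0.1177]
tool_rot: [2.208, 2.234, 0.001]
ft_force: [-1.1, 0.2, 5.1]
grip_width: 0.46
grip_force: 25.0
```

Run:
```python
from h import *
p,R=st(); im=cam('side')
x0,y0,k,w,h=180,160,6,110,100
a=cv2.resize(cv2.convertScaleAbs(im['color'][y0:y0+h,x0:x0+w],alpha=1.8,beta=20),None,fx=k,fy=k,interpolation=cv2.INTER_CUBIC)
f=wedge_pts((p[0],p[1]-.0034),np.radians(.7),0); zt=p[2]+.038
draw(a,im,f,box(-.02,.02,-.0085,.0195,zt)+[((-.02,-.0085,zt),(-.02,-.0085,.095)),((-.02,.0195,zt),(-.02,.0195-(zt-.095)/5,.095))],k,x0,y0,(0,0,255))
cv2.imwrite('pics/c8.png',a)
```

```text
t=13.43 [0.5797 0.1416 0.1177] yaw 0.66 F [-1.1  0.2  5.1] w 0.460 gf 25.0
```

View pics/c8.png

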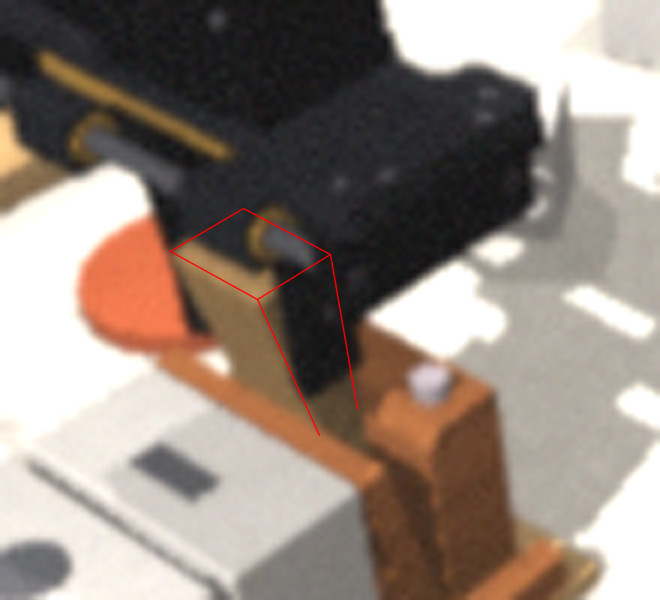

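The taper now bears: Fz is about 5 N, the wedge is seated, and the seam is still open in the picture. I'll release and retreat upward.

Request:
jog_arm --increments '[{"tx": 0,"ty": 0,"tz": -0.5,"wx": 0,"wy": 0,"wz": 0,"gripper": 0.6},{"tx": 0,"ty": 0,"tz": -0.5,"wx": 0,"wy": 0,"wz": 0,"gripper": 0.8},{"tx": 0,"ty": 0,"tz": -0.5,"wx": 0,"wy": 0,"wz": 0,"gripper": 0.8},{"tx": 0,"ty": 0,"tz": -0.5,"wx": 0,"wy": 0,"wz": 0,"gripper": 0.8},{"tx": 0,"ty": 0,"tz": -0.5,"wx": 0,"wy": 0,"wz": 0,"gripper": 0.8}]'

```text
time: 13.9
position: [0.5791, 0.1419, 0.117]
tool_rot: [-2.208, -2.235, 0.001]
ft_force: [-0.1, 0.8, 0.1]
grip_width: 0.745
grip_force: 0.0
```

Request:
jog_arm --increments '[{"tx": 0,"ty": 0,"tz": -15,"wx": 0,"wy": 0,"wz": 0,"gripper": 0.8},{"tx": 0,"ty": 0,"tz": -40,"wx": 0,"wy": 0,"wz": 0,"gripper": 0.8},{"tx": 0,"ty": 0,"tz": -70,"wx": 0,"wy": 0,"wz": 0,"gripper": 0.9},{"tx": 0,"ty": 0,"tz": -100,"wx": 0,"wy": 0,"wz": 0,"gripper": 1},{"tx": 0,"ty": 0,"tz": -120,"wx": 0,"wy": 0,"wz": 0,"gripper": 1}]'

```text
time: 14.32
position: [0.5801, 0.142, 0.2403]
tool_rot: [2.207, 2.234, 0.005]
ft_force: [0.8, -0.4, -0.7]
grip_width: 0.943
grip_force: 0.0
```

Run:
```python
from h import *
for c in('side','top'):
    im=cam(c); cv2.imwrite(f'pics/z_{c}1.png',im['color'])
    for n in('wedge_center','tamper_center'): print(c,n,[(np.round(d['bbox'],1),round(d['conf'],2)) for d in vision.spot_in(c,n)][:3])
# predicted wedge bbox if seated at d=49, upright
def bb(im,c,zt):
    f=wedge_pts(c,np.radians(.7),0); P=np.array([proj(im,f(x,y,z)) for x in(-.02,.02) for y,z in((-.0085,zt),(.0195,zt),(-.0085,.095),(.0195-(zt-.095)/5,.095))]); return P.min(0).round(1),P.max(0).round(1)
im=cam('side'); print('pred',bb(im,(.5795,.1382),.156))
# tamper predictions: fit axis so that both views' bbox agree
from scipy.optimize import least_squares
T=cam('top')
def tb(I,c):
    a=np.linspace(0,2*np.pi,24); P=[]
    for r,zs in((.022,(0,.045)),(.013,(.045,.107))):
        for z in zs: P+= [proj(I,(c[0]+r*np.cos(t),c[1]+r*np.sin(t),z)) for t in a]
    P=np.array(P); return np.r_[P.min(0),P.max(0)]
for n,bs,bt in(('dark',(323.1,171.2,343.9,220.2),(319.6,205.5,340.4,224.8)),):
    for nm,fun in(('both',lambda c:np.r_[tb(im,c)-bs,tb(T,c)-bt]),('side',lambda c:tb(im,c)-bs),('top',lambda c:tb(T,c)-bt)):
        r=least_squares(fun,(.51,-.1)); print(n,nm,r.x.round(4),r.fun.round(1))
p,R=st()
```

```text
side wedge_center [(array([208.5, 198.2, 240. , 235.3]), 0.56)]
side tamper_center [(array([367.2, 175.9, 387.7, 220.2]), 0.78), (array([325.8, 173.2, 343.8, 217.6]), 0.67)]
top wedge_center [(array([190.9, 163.7, 214.4, 192.4]), 0.64)]
top tamper_center [(array([320.7, 206.4, 337.6, 225.4]), 0.86), (array([351. , 245.7, 377. , 265.9]), 0.82)]
pred (array([207.8, 194. ]), array([239.1, 232. ]))
dark both [ 0.5193 -0.1107] [ 0.2  0.8 -1.7 -1.3 -0.5 -1.2  1.   2.5]
dark side [ 0.5171 -0.1108] [ 0.9  1.1 -0.9 -0.9]
dark top [ 0.5207 -0.1101] [-0.8 -1.8  0.8  1.9]
t=14.72 [0.5784 0.1418 0.2356] yaw 0.69 F [0.5 0.  0.9] w 0.992 gf 0.0
```

The wedge detection matches where I let it go. The tamper is at (0.519, -0.1105).

Run:
```python
from h import *
path([(.549,.01,.2,.7),(.519,-.1105,.17,.7),(.519,-.1105,.055,.7)])
```

```text
t=14.72 [0.5784 0.1418 0.2356] yaw 0.69 F [0.5 0.  0.9] w 0.992 gf 0.0
t [-131.4  -30.9   35.8] w [-0.0026  0.001  -0.0001]
t [-120.1  -31.5   30. ] w [0. 0. 0.]
t [  0.   0. 115.] w [0. 0. 0.]
```

Request:
jog_arm --increments '[{"tx": -25,"ty": -6,"tz": 3,"wx": 0,"wy": 0,"wz": 0,"gripper": 0.9},{"tx": -55,"ty": -13,"tz": 10,"wx": 0,"wy": 0,"wz": 0,"gripper": 0.9},{"tx": -90,"ty": -21,"tz": 20,"wx": 0,"wy": 0,"wz": 0,"gripper": 0.9},{"tx": -125,"ty": -29,"tz": 32,"wx": 0,"wy": 0,"wz": 0,"gripper": 0.9},{"tx": -160,"ty": -38,"tz": 36,"wx": 0,"wy": 0,"wz": 0,"gripper": 0.9}]'

```text
time: 15.13
position: [0.5413, -0.0198, 0.1986]
tool_rot: [-2.206, -2.234, 0.005]
ft_force: [0.5, 0.0, -0.1]
grip_width: 0.901
grip_force: 0.0
```

Request:
jog_arm --increments '[{"tx": -35,"ty": -9,"tz": 5,"wx": 0,"wy": 0,"wz": 0,"gripper": 0.9},{"tx": -65,"ty": -17,"tz": 10,"wx": 0,"wy": 0,"wz": 0,"gripper": 0.9},{"tx": -83,"ty": -22,"tz": 20,"wx": 0,"wy": 0,"wz": 0,"gripper": 0.9},{"tx": -91,"ty": -24.4,"tz": 30,"wx": 0,"wy": 0,"wz": 0,"gripper": 0.9},{"tx": -91,"ty": -24.4,"tz": 30,"wx": 0,"wy": 0,"wz": 0,"gripper": 0.9}]'

```text
time: 15.55
position: [0.5175, -0.1115, 0.1687]
tool_rot: [-2.21, -2.228, 0.005]
ft_force: [-0.8, -0.0, -0.9]
grip_width: 0.901
grip_force: 0.0
```

Run:
```python
from h import *
im=cam('side'); p,R=st(); print([(np.round(d['bbox'],1),round(d['conf'],2)) for d in vision.spot_in('side','tamper_center')][:3]); p,R=st(); path([(.519,-.1105,.052,.7)])
```

```text
t=15.60 [ 0.5187 -0.1094  0.1696] yaw 0.62 F [ 0.8  1.  -0. ] w 0.900 gf 0.0
[(array([323.8, 171.3, 341.1, 219.3]), 0.94), (array([366.2, 174.9, 386.8, 222.4]), 0.59), (array([212.6, 200.6, 241.1, 235.2]), 0.56)]
t=15.65 [ 0.5198 -0.1082  0.1704] yaw 0.75 F [-0.2  1.2  0.5] w 0.903 gf 0.0
t=15.65 [ 0.5198 -0.1082  0.1704] yaw 0.75 F [-0.2  1.2  0.5] w 0.903 gf 0.0
t [ -2.4  -0.6 118.4] w [-0.0015 -0.0008  0.0009]
```

Now descend to grip height and close gently.

Request:
jog_arm --increments '[{"tx": -1,"ty": 0,"tz": 30,"wx": 0,"wy": 0,"wz": 0,"gripper": 0.9},{"tx": -1,"ty": 0,"tz": 65,"wx": 0,"wy": 0,"wz": 0,"gripper": 0.9},{"tx": -1,"ty": 0,"tz": 95,"wx": 0,"wy": 0,"wz": 0,"gripper": 0.9},{"tx": -1,"ty": 0,"tz": 112,"wx": 0,"wy": 0,"wz": 0,"gripper": 0.9},{"tx": -1,"ty": 0,"tz": 118,"wx": 0,"wy": 0,"wz": 0,"gripper": 0.9}]' --grip_force 10

```text
time: 16.07
position: [0.5185, -0.1078, 0.0503]
tool_rot: [-2.201, -2.236, 0.005]
ft_force: [-0.3, 0.8, -0.4]
grip_width: 0.898
grip_force: 0.0
```

Request:
jog_arm --increments '[{"tx": 0,"ty": 0,"tz": 0,"wx": 0,"wy": 0,"wz": 0,"gripper": 0.7},{"tx": 0,"ty": 0,"tz": 0,"wx": 0,"wy": 0,"wz": 0,"gripper": 0.5},{"tx": 0,"ty": 0,"tz": 0,"wx": 0,"wy": 0,"wz": 0,"gripper": 0.4},{"tx": 0,"ty": 0,"tz": 0,"wx": 0,"wy": 0,"wz": 0,"gripper": 0.3},{"tx": 0,"ty": 0,"tz": 0,"wx": 0,"wy": 0,"wz": 0,"gripper": 0.2}]' --grip_force 10

```text
time: 16.48
position: [0.521, -0.1107, 0.0546]
tool_rot: [2.207, 2.234, 0.003]
ft_force: [-0.1, 0.1, 0.2]
grip_width: 0.607
grip_force: 0.0
```

Request:
jog_arm --increments '[{"tx": 0,"ty": 0,"tz": 0,"wx": 0,"wy": 0,"wz": 0,"gripper": 0.2},{"tx": 0,"ty": 0,"tz": 0,"wx": 0,"wy": 0,"wz": 0,"gripper": 0.2},{"tx": 0,"ty": 0,"tz": 0,"wx": 0,"wy": 0,"wz": 0,"gripper": 0.15},{"tx": 0,"ty": 0,"tz": 0,"wx": 0,"wy": 0,"wz": 0,"gripper": 0.15},{"tx": 0,"ty": 0,"tz": 0,"wx": 0,"wy": 0,"wz": 0,"gripper": 0.15}]' --grip_force 45

```text
time: 16.9
position: [0.5197, -0.1108, 0.0533]
tool_rot: [-2.208, -2.234, 0.0]
ft_force: [-1.2, 0.3, 0.4]
grip_width: 0.293
grip_force: 45.0
```

Handle held (25.5 mm). Next I'll lift it and carry it over the wedge.

Request:
jog_arm --increments '[{"tx": 0,"ty": 0,"tz": -15,"wx": 0,"wy": 0,"wz": 0,"gripper": 0.15},{"tx": 0,"ty": 0,"tz": -55,"wx": 0,"wy": 0,"wz": 0,"gripper": 0.15},{"tx": 0,"ty": 0,"tz": -95,"wx": 0,"wy": 0,"wz": 0,"gripper": 0.15},{"tx": 0,"ty": 0,"tz": -135,"wx": 0,"wy": 0,"wz": 0,"gripper": 0.15},{"tx": 0,"ty": 0,"tz": -170,"wx": 0,"wy": 0,"wz": 0,"gripper": 0.15}]'

```text
time: 17.32
position: [0.5195, -0.1109, 0.225]
tool_rot: [2.209, 2.234, 0.0]
ft_force: [1.2, 0.9, -3.4]
grip_width: 0.289
grip_force: 45.0
```

Request:
jog_arm --increments '[{"tx": 25,"ty": 6,"tz": -15,"wx": 0,"wy": 0,"wz": 0,"gripper": 0.15},{"tx": 55,"ty": 13,"tz": -20,"wx": 0,"wy": 0,"wz": 0,"gripper": 0.15},{"tx": 90,"ty": 21,"tz": -20,"wx": 0,"wy": 0,"wz": 0,"gripper": 0.15},{"tx": 125,"ty": 30,"tz": -20,"wx": 0,"wy": 0,"wz": 0,"gripper": 0.15},{"tx": 155,"ty": 37,"tz": -20,"wx": 0,"wy": 0,"wz": 0,"gripper": 0.15}]'

```text
time: 17.73
position: [0.5547, 0.0475, 0.2425]
tool_rot: [-2.206, -2.235, 0.0]
ft_force: [0.0, 0.1, -3.4]
grip_width: 0.289
grip_force: 45.0
```

Request:
jog_arm --increments '[{"tx": 30,"ty": 7,"tz": 0,"wx": 0,"wy": 0,"wz": 0,"gripper": 0.15},{"tx": 60,"ty": 14,"tz": 0,"wx": 0,"wy": 0,"wz": 0,"gripper": 0.15},{"tx": 82,"ty": 19,"tz": 0,"wx": 0,"wy": 0,"wz": 0,"gripper": 0.15},{"tx": 95,"ty": 22,"tz": 0,"wx": 0,"wy": 0,"wz": 0,"gripper": 0.15},{"tx": 98,"ty": 22,"tz": 0,"wx": 0,"wy": 0,"wz": 0,"gripper": 0.15}]'

```text
time: 18.15
position: [0.5753, 0.1462, 0.2419]
tool_rot: [-2.202, -2.239, 0.002]
ft_force: [-0.8, 0.2, -3.3]
grip_width: 0.293
grip_force: 45.0
```

Run:
```python
from h import *
for c in('side','top'):
    im=cam(c); cv2.imwrite(f'pics/z_{c}2.png',im['color'])
    for n in('wedge_center','tamper_center'): print(c,n,[(np.round(d['bbox'],1),round(d['conf'],2)) for d in vision.spot_in(c,n)][:3])
path([(.579,.1437,.22,.7)])
```

```text
side wedge_center [(array([211.1, 201.6, 242.3, 239. ]), 0.93)]
side tamper_center [(array([200.4, 139.1, 230.9, 195.4]), 0.83), (array([368. , 176.1, 386.3, 220.5]), 0.7)]
top wedge_center []
top tamper_center [(array([347.8, 244.7, 374.1, 268.5]), 0.81), (array([180.3, 156.6, 201.5, 179.7]), 0.65)]
t=18.45 [0.576  0.1404 0.2435] yaw 0.49 F [ 0.3 -0.2 -4.2] w 0.292 gf 45.0
t [ 3.3  3.  23.5] w [ 0.0003  0.0005 -0.0036]
```

Request:
jog_arm --increments '[{"tx": 3,"ty": 3,"tz": 5,"wx": 0,"wy": 0,"wz": 0,"gripper": 0.15},{"tx": 3,"ty": 3,"tz": 15,"wx": 0,"wy": 0,"wz": 0,"gripper": 0.15},{"tx": 3,"ty": 3,"tz": 22,"wx": 0,"wy": 0,"wz": 0,"gripper": 0.15},{"tx": 3,"ty": 3,"tz": 26,"wx": 0,"wy": 0,"wz": 0,"gripper": 0.15},{"tx": 3,"ty": 3,"tz": 28,"wx": 0,"wy": 0,"wz": 0,"gripper": 0.15}]'

```text
time: 18.87
position: [0.578, 0.1456, 0.2136]
tool_rot: [-2.207, -2.234, 0.004]
ft_force: [-1.4, 0.4, -2.7]
grip_width: 0.294
grip_force: 45.0
```

Request:
jog_arm --increments '[{"tx": 0,"ty": 0,"tz": 1,"wx": 0,"wy": 0,"wz": 0,"gripper": 0.15},{"tx": 0,"ty": 0,"tz": 2,"wx": 0,"wy": 0,"wz": 0,"gripper": 0.15},{"tx": 0,"ty": 0,"tz": 3,"wx": 0,"wy": 0,"wz": 0,"gripper": 0.15},{"tx": 0,"ty": 0,"tz": 4,"wx": 0,"wy": 0,"wz": 0,"gripper": 0.15},{"tx": 0,"ty": 0,"tz": 5,"wx": 0,"wy": 0,"wz": 0,"gripper": 0.15}]'

```text
time: 19.28
position: [0.579, 0.146, 0.2105]
tool_rot: [2.208, 2.235, 0.001]
ft_force: [-0.1, -0.6, -3.7]
grip_width: 0.293
grip_force: 45.0
```

Request:
jog_arm --increments '[{"tx": -2,"ty": 0,"tz": 0.5,"wx": 0,"wy": 0,"wz": 0,"gripper": 0.15},{"tx": -2,"ty": 0,"tz": 1,"wx": 0,"wy": 0,"wz": 0,"gripper": 0.15},{"tx": -2,"ty": 0,"tz": 1.8,"wx": 0,"wy": 0,"wz": 0,"gripper": 0.15},{"tx": -2,"ty": 0,"tz": 2.5,"wx": 0,"wy": 0,"wz": 0,"gripper": 0.15},{"tx": -2,"ty": 0,"tz": 3,"wx": 0,"wy": 0,"wz": 0,"gripper": 0.15}]'

```text
time: 19.7
position: [0.5788, 0.144, 0.2072]
tool_rot: [-2.208, -2.235, -0.0]
ft_force: [1.0, 0.2, -3.6]
grip_width: 0.291
grip_force: 45.0
```

Request:
jog_arm --increments '[{"tx": 0,"ty": 0,"tz": 0.6,"wx": 0,"wy": 0,"wz": 0,"gripper": 0.15},{"tx": 0,"ty": 0,"tz": 1.2,"wx": 0,"wy": 0,"wz": 0,"gripper": 0.15},{"tx": 0,"ty": 0,"tz": 1.8,"wx": 0,"wy": 0,"wz": 0,"gripper": 0.15},{"tx": 0,"ty": 0,"tz": 2.4,"wx": 0,"wy": 0,"wz": 0,"gripper": 0.15},{"tx": 0,"ty": 0,"tz": 3,"wx": 0,"wy": 0,"wz": 0,"gripper": 0.15}]'

```text
time: 20.12
position: [0.5788, 0.144, 0.2042]
tool_rot: [2.208, 2.235, 0.0]
ft_force: [0.9, -0.9, -4.0]
grip_width: 0.287
grip_force: 45.0
```

Request:
jog_arm --increments '[{"tx": 0,"ty": 0,"tz": 0.6,"wx": 0,"wy": 0,"wz": 0,"gripper": 0.15},{"tx": 0,"ty": 0,"tz": 1.2,"wx": 0,"wy": 0,"wz": 0,"gripper": 0.15},{"tx": 0,"ty": 0,"tz": 1.8,"wx": 0,"wy": 0,"wz": 0,"gripper": 0.15},{"tx": 0,"ty": 0,"tz": 2.4,"wx": 0,"wy": 0,"wz": 0,"gripper": 0.15},{"tx": 0,"ty": 0,"tz": 3,"wx": 0,"wy": 0,"wz": 0,"gripper": 0.15}]'

```text
time: 20.53
position: [0.5788, 0.144, 0.2012]
tool_rot: [-2.208, -2.235, -0.0]
ft_force: [0.8, -0.3, -2.7]
grip_width: 0.291
grip_force: 45.0
```

Run:
```python
from h import *
im=cam('side'); cv2.imwrite('pics/z_side3.png',im['color'])
for n in('wedge_center','tamper_center'): print(n,[(np.round(d['bbox'],1),round(d['conf'],2)) for d in vision.spot_in('side',n)][:3])
p,R=st()
for zt in(.156,.150,.146,.14):
    f=wedge_pts((.5795,.1382),np.radians(.7),0); print(zt,[proj(im,f(x,y,zt)).round(1).tolist() for x,y in((.02,.0195),(-.02,.0195),(-.02,-.0085))])
def bb(c,zf):
    P=[proj(im,(c[0]+r*np.cos(t),c[1]+r*np.sin(t),zf+z)) for r,z in((.022,0),(.022,.045)) for t in np.linspace(0,6.28,24)]; return np.min(P,0).round(1),np.max(P,0).round(1)
print('head pred',bb(p[:2],p[2]-.0533))
```

```text
wedge_center [(array([217.7, 206.5, 239.4, 236.3]), 0.85)]
tamper_center [(array([369. , 173.8, 385.5, 218. ]), 0.84), (array([207.2, 159.3, 232.7, 211.9]), 0.76)]
t=20.68 [0.5788 0.144  0.2012] yaw 0.69 F [ 0.5 -0.2 -3.3] w 0.290 gf 45.0
0.156 [[207.8, 201.2], [222.5, 209.3], [234.5, 201.7]]
0.15 [[208.4, 203.8], [223.0, 212.0], [235.0, 204.4]]
0.146 [[208.8, 205.6], [223.3, 213.8], [235.3, 206.1]]
0.14 [[209.4, 208.2], [223.9, 216.4], [235.8, 208.8]]
head pred (array([205. , 177.8]), array([234.2, 212.7]))
```

Request:
jog_arm --increments '[{"tx": 0,"ty": 0,"tz": 0.6,"wx": 0,"wy": 0,"wz": 0,"gripper": 0.15},{"tx": 0,"ty": 0,"tz": 1.2,"wx": 0,"wy": 0,"wz": 0,"gripper": 0.15},{"tx": 0,"ty": 0,"tz": 1.8,"wx": 0,"wy": 0,"wz": 0,"gripper": 0.15},{"tx": 0,"ty": 0,"tz": 2.4,"wx": 0,"wy": 0,"wz": 0,"gripper": 0.15},{"tx": 0,"ty": 0,"tz": 3,"wx": 0,"wy": 0,"wz": 0,"gripper": 0.15}]'

```text
time: 21.1
position: [0.5792, 0.144, 0.1996]
tool_rot: [2.208, 2.234, 0.002]
ft_force: [-2.2, 0.2, 4.7]
grip_width: 0.289
grip_force: 45.0
```

Contact at about 8 N on the wedge. I'll keep pressing in small steps; the arm gives about 6 N/mm.

Request:
jog_arm --increments '[{"tx": 0,"ty": 0,"tz": 0.5,"wx": 0,"wy": 0,"wz": 0,"gripper": 0.15},{"tx": 0,"ty": 0,"tz": 1,"wx": 0,"wy": 0,"wz": 0,"gripper": 0.15},{"tx": 0,"ty": 0,"tz": 1.5,"wx": 0,"wy": 0,"wz": 0,"gripper": 0.15},{"tx": 0,"ty": 0,"tz": 2,"wx": 0,"wy": 0,"wz": 0,"gripper": 0.15},{"tx": 0,"ty": 0,"tz": 2.5,"wx": 0,"wy": 0,"wz": 0,"gripper": 0.15}]'

```text
time: 21.52
position: [0.5796, 0.144, 0.1963]
tool_rot: [2.207, 2.234, 0.003]
ft_force: [-0.6, -1.0, 4.1]
grip_width: 0.291
grip_force: 45.0
```

Request:
jog_arm --increments '[{"tx": 0,"ty": 0,"tz": 0.5,"wx": 0,"wy": 0,"wz": 0,"gripper": 0.15},{"tx": 0,"ty": 0,"tz": 1,"wx": 0,"wy": 0,"wz": 0,"gripper": 0.15},{"tx": 0,"ty": 0,"tz": 1.5,"wx": 0,"wy": 0,"wz": 0,"gripper": 0.15},{"tx": 0,"ty": 0,"tz": 2,"wx": 0,"wy": 0,"wz": 0,"gripper": 0.15},{"tx": 0,"ty": 0,"tz": 2.5,"wx": 0,"wy": 0,"wz": 0,"gripper": 0.15}]'

```text
time: 21.93
position: [0.5797, 0.144, 0.1939]
tool_rot: [2.207, 2.234, 0.003]
ft_force: [-1.1, -0.0, 6.1]
grip_width: 0.291
grip_force: 45.0
```

Request:
jog_arm --increments '[{"tx": 0,"ty": 0,"tz": 0.5,"wx": 0,"wy": 0,"wz": 0,"gripper": 0.15},{"tx": 0,"ty": 0,"tz": 1,"wx": 0,"wy": 0,"wz": 0,"gripper": 0.15},{"tx": 0,"ty": 0,"tz": 1.5,"wx": 0,"wy": 0,"wz": 0,"gripper": 0.15},{"tx": 0,"ty": 0,"tz": 2,"wx": 0,"wy": 0,"wz": 0,"gripper": 0.15},{"tx": 0,"ty": 0,"tz": 2.5,"wx": 0,"wy": 0,"wz": 0,"gripper": 0.15}]'

```text
time: 22.35
position: [0.5799, 0.144, 0.1915]
tool_rot: [2.207, 2.234, 0.003]
ft_force: [-1.6, 0.1, 4.9]
grip_width: 0.289
grip_force: 45.0
```

Request:
jog_arm --increments '[{"tx": 0,"ty": 0,"tz": 0.5,"wx": 0,"wy": 0,"wz": 0,"gripper": 0.15},{"tx": 0,"ty": 0,"tz": 1,"wx": 0,"wy": 0,"wz": 0,"gripper": 0.15},{"tx": 0,"ty": 0,"tz": 1.5,"wx": 0,"wy": 0,"wz": 0,"gripper": 0.15},{"tx": 0,"ty": 0,"tz": 2,"wx": 0,"wy": 0,"wz": 0,"gripper": 0.15},{"tx": 0,"ty": 0,"tz": 2.5,"wx": 0,"wy": 0,"wz": 0,"gripper": 0.15}]'

```text
time: 22.77
position: [0.58, 0.144, 0.1891]
tool_rot: [2.207, 2.234, 0.004]
ft_force: [-0.2, -1.0, 5.5]
grip_width: 0.289
grip_force: 45.0
```

Request:
jog_arm --increments '[{"tx": 0,"ty": 0,"tz": 0.4,"wx": 0,"wy": 0,"wz": 0,"gripper": 0.15},{"tx": 0,"ty": 0,"tz": 0.8,"wx": 0,"wy": 0,"wz": 0,"gripper": 0.15},{"tx": 0,"ty": 0,"tz": 1.2,"wx": 0,"wy": 0,"wz": 0,"gripper": 0.15},{"tx": 0,"ty": 0,"tz": 1.6,"wx": 0,"wy": 0,"wz": 0,"gripper": 0.15},{"tx": 0,"ty": 0,"tz": 2,"wx": 0,"wy": 0,"wz": 0,"gripper": 0.15}]'

```text
time: 23.18
position: [0.58, 0.144, 0.1871]
tool_rot: [2.207, 2.233, 0.004]
ft_force: [0.1, 0.2, 6.1]
grip_width: 0.294
grip_force: 45.0
```

Request:
jog_arm --increments '[{"tx": 0,"ty": 0,"tz": 0.4,"wx": 0,"wy": 0,"wz": 0,"gripper": 0.15},{"tx": 0,"ty": 0,"tz": 0.8,"wx": 0,"wy": 0,"wz": 0,"gripper": 0.15},{"tx": 0,"ty": 0,"tz": 1.2,"wx": 0,"wy": 0,"wz": 0,"gripper": 0.15},{"tx": 0,"ty": 0,"tz": 1.6,"wx": 0,"wy": 0,"wz": 0,"gripper": 0.15},{"tx": 0,"ty": 0,"tz": 2,"wx": 0,"wy": 0,"wz": 0,"gripper": 0.15}]'

```text
time: 23.6
position: [0.58, 0.144, 0.1851]
tool_rot: [2.207, 2.233, 0.004]
ft_force: [-1.0, -1.0, 5.3]
grip_width: 0.287
grip_force: 45.0
```

Request:
jog_arm --increments '[{"tx": 0,"ty": 0,"tz": 0.3,"wx": 0,"wy": 0,"wz": 0,"gripper": 0.15},{"tx": 0,"ty": 0,"tz": 0.6,"wx": 0,"wy": 0,"wz": 0,"gripper": 0.15},{"tx": 0,"ty": 0,"tz": 0.9,"wx": 0,"wy": 0,"wz": 0,"gripper": 0.15},{"tx": 0,"ty": 0,"tz": 1.2,"wx": 0,"wy": 0,"wz": 0,"gripper": 0.15},{"tx": 0,"ty": 0,"tz": 1.4,"wx": 0,"wy": 0,"wz": 0,"gripper": 0.15}]'

```text
time: 24.02
position: [0.5801, 0.144, 0.1837]
tool_rot: [2.207, 2.233, 0.004]
ft_force: [0.1, 0.3, 4.4]
grip_width: 0.291
grip_force: 45.0
```

Request:
jog_arm --increments '[{"tx": 0,"ty": 0,"tz": 0.3,"wx": 0,"wy": 0,"wz": 0,"gripper": 0.15},{"tx": 0,"ty": 0,"tz": 0.6,"wx": 0,"wy": 0,"wz": 0,"gripper": 0.15},{"tx": 0,"ty": 0,"tz": 0.9,"wx": 0,"wy": 0,"wz": 0,"gripper": 0.15},{"tx": 0,"ty": 0,"tz": 1.2,"wx": 0,"wy": 0,"wz": 0,"gripper": 0.15},{"tx": 0,"ty": 0,"tz": 1.5,"wx": 0,"wy": 0,"wz": 0,"gripper": 0.15}]'

```text
time: 24.43
position: [0.5801, 0.144, 0.1822]
tool_rot: [2.207, 2.233, 0.004]
ft_force: [0.7, -0.8, 5.2]
grip_width: 0.29
grip_force: 45.0
```

Request:
jog_arm --increments '[{"tx": 0,"ty": 0,"tz": 0.3,"wx": 0,"wy": 0,"wz": 0,"gripper": 0.15},{"tx": 0,"ty": 0,"tz": 0.6,"wx": 0,"wy": 0,"wz": 0,"gripper": 0.15},{"tx": 0,"ty": 0,"tz": 0.9,"wx": 0,"wy": 0,"wz": 0,"gripper": 0.15},{"tx": 0,"ty": 0,"tz": 1.2,"wx": 0,"wy": 0,"wz": 0,"gripper": 0.15},{"tx": 0,"ty": 0,"tz": 1.5,"wx": 0,"wy": 0,"wz": 0,"gripper": 0.15}]'

```text
time: 24.85
position: [0.5801, 0.144, 0.1807]
tool_rot: [2.207, 2.233, 0.004]
ft_force: [0.9, -0.8, 4.8]
grip_width: 0.291
grip_force: 45.0
```

Request:
jog_arm --increments '[{"tx": 0,"ty": 0,"tz": 0.3,"wx": 0,"wy": 0,"wz": 0,"gripper": 0.15},{"tx": 0,"ty": 0,"tz": 0.6,"wx": 0,"wy": 0,"wz": 0,"gripper": 0.15},{"tx": 0,"ty": 0,"tz": 0.9,"wx": 0,"wy": 0,"wz": 0,"gripper": 0.15},{"tx": 0,"ty": 0,"tz": 1.2,"wx": 0,"wy": 0,"wz": 0,"gripper": 0.15},{"tx": 0,"ty": 0,"tz": 1.5,"wx": 0,"wy": 0,"wz": 0,"gripper": 0.15}]'

```text
time: 25.27
position: [0.5801, 0.144, 0.1792]
tool_rot: [2.207, 2.233, 0.004]
ft_force: [0.3, -0.6, 4.1]
grip_width: 0.29
grip_force: 45.0
```

Request:
jog_arm --increments '[{"tx": 0,"ty": 0,"tz": 0.3,"wx": 0,"wy": 0,"wz": 0,"gripper": 0.15},{"tx": 0,"ty": 0,"tz": 0.6,"wx": 0,"wy": 0,"wz": 0,"gripper": 0.15},{"tx": 0,"ty": 0,"tz": 0.9,"wx": 0,"wy": 0,"wz": 0,"gripper": 0.15},{"tx": 0,"ty": 0,"tz": 1.2,"wx": 0,"wy": 0,"wz": 0,"gripper": 0.15},{"tx": 0,"ty": 0,"tz": 1.5,"wx": 0,"wy": 0,"wz": 0,"gripper": 0.15}]'

```text
time: 25.68
position: [0.5802, 0.1441, 0.1786]
tool_rot: [2.207, 2.233, 0.005]
ft_force: [-2.0, -0.7, 10.9]
grip_width: 0.289
grip_force: 45.0
```

The force is rising steeply, so the mould has shut. A final squeeze should bring it to about 18–19 N.

Request:
jog_arm --increments '[{"tx": 0,"ty": 0,"tz": 0.2,"wx": 0,"wy": 0,"wz": 0,"gripper": 0.15},{"tx": 0,"ty": 0,"tz": 0.4,"wx": 0,"wy": 0,"wz": 0,"gripper": 0.15},{"tx": 0,"ty": 0,"tz": 0.5,"wx": 0,"wy": 0,"wz": 0,"gripper": 0.15},{"tx": 0,"ty": 0,"tz": 0.6,"wx": 0,"wy": 0,"wz": 0,"gripper": 0.15},{"tx": 0,"ty": 0,"tz": 0.6,"wx": 0,"wy": 0,"wz": 0,"gripper": 0.15}]'

```text
time: 26.1
position: [0.5802, 0.144, 0.1786]
tool_rot: [2.207, 2.233, 0.005]
ft_force: [-2.7, -0.8, 12.8]
grip_width: 0.288
grip_force: 45.0
```

Request:
jog_arm --increments '[{"tx": 0,"ty": 0,"tz": 0.2,"wx": 0,"wy": 0,"wz": 0,"gripper": 0.15},{"tx": 0,"ty": 0,"tz": 0.4,"wx": 0,"wy": 0,"wz": 0,"gripper": 0.15},{"tx": 0,"ty": 0,"tz": 0.6,"wx": 0,"wy": 0,"wz": 0,"gripper": 0.15},{"tx": 0,"ty": 0,"tz": 0.8,"wx": 0,"wy": 0,"wz": 0,"gripper": 0.15},{"tx": 0,"ty": 0,"tz": 0.8,"wx": 0,"wy": 0,"wz": 0,"gripper": 0.15}]'

```text
time: 26.52
position: [0.5802, 0.1441, 0.1785]
tool_rot: [2.207, 2.233, 0.006]
ft_force: [-3.9, -1.8, 15.4]
grip_width: 0.287
grip_force: 45.0
```

18.8 N net and no further travel: shut tight. I'll carry the tamper back to its place.

Request:
jog_arm --increments '[{"tx": 0,"ty": 0,"tz": -5,"wx": 0,"wy": 0,"wz": 0,"gripper": 0.15},{"tx": 0,"ty": 0,"tz": -20,"wx": 0,"wy": 0,"wz": 0,"gripper": 0.15},{"tx": 0,"ty": 0,"tz": -40,"wx": 0,"wy": 0,"wz": 0,"gripper": 0.15},{"tx": 0,"ty": 0,"tz": -55,"wx": 0,"wy": 0,"wz": 0,"gripper": 0.15},{"tx": 0,"ty": 0,"tz": -60,"wx": 0,"wy": 0,"wz": 0,"gripper": 0.15}]'

```text
time: 26.93
position: [0.5796, 0.1442, 0.2364]
tool_rot: [2.207, 2.234, 0.003]
ft_force: [0.6, -0.2, -3.4]
grip_width: 0.289
grip_force: 45.0
```

Request:
jog_arm --increments '[{"tx": -20,"ty": -5,"tz": 0,"wx": 0,"wy": 0,"wz": 0,"gripper": 0.15},{"tx": -50,"ty": -13,"tz": 0,"wx": 0,"wy": 0,"wz": 0,"gripper": 0.15},{"tx": -85,"ty": -22,"tz": 0,"wx": 0,"wy": 0,"wz": 0,"gripper": 0.15},{"tx": -120,"ty": -30,"tz": 0,"wx": 0,"wy": 0,"wz": 0,"gripper": 0.15},{"tx": -150,"ty": -37,"tz": 0,"wx": 0,"wy": 0,"wz": 0,"gripper": 0.15}]'

```text
time: 27.35
position: [0.5422, -0.0091, 0.2336]
tool_rot: [-2.209, -2.233, 0.004]
ft_force: [0.2, -0.3, -3.7]
grip_width: 0.294
grip_force: 45.0
```

Request:
jog_arm --increments '[{"tx": -30,"ty": -7,"tz": 0,"wx": 0,"wy": 0,"wz": 0,"gripper": 0.15},{"tx": -60,"ty": -14,"tz": 10,"wx": 0,"wy": 0,"wz": 0,"gripper": 0.15},{"tx": -85,"ty": -21,"tz": 20,"wx": 0,"wy": 0,"wz": 0,"gripper": 0.15},{"tx": -101,"ty": -24,"tz": 30,"wx": 0,"wy": 0,"wz": 0,"gripper": 0.15},{"tx": -104,"ty": -24,"tz": 35,"wx": 0,"wy": 0,"wz": 0,"gripper": 0.15}]'

```text
time: 27.77
position: [0.5183, -0.1152, 0.1979]
tool_rot: [-2.214, -2.227, 0.006]
ft_force: [0.2, -0.2, -3.7]
grip_width: 0.29
grip_force: 45.0
```

Request:
jog_arm --increments '[{"tx": 0,"ty": 0,"tz": 25,"wx": 0,"wy": 0,"wz": 0,"gripper": 0.15},{"tx": 0,"ty": 0,"tz": 55,"wx": 0,"wy": 0,"wz": 0,"gripper": 0.15},{"tx": 0,"ty": 0,"tz": 80,"wx": 0,"wy": 0,"wz": 0,"gripper": 0.15},{"tx": 0,"ty": 0,"tz": 100,"wx": 0,"wy": 0,"wz": 0,"gripper": 0.15},{"tx": 0,"ty": 0,"tz": 105,"wx": 0,"wy": 0,"wz": 0,"gripper": 0.15}]'

```text
time: 28.18
position: [0.5177, -0.1091, 0.0907]
tool_rot: [-2.203, -2.232, 0.008]
ft_force: [-0.1, 0.6, -4.1]
grip_width: 0.293
grip_force: 45.0
```

Request:
jog_arm --increments '[{"tx": 0,"ty": 0,"tz": 0,"wx": 0,"wy": 0,"wz": 0,"gripper": 0.15},{"tx": 0,"ty": 0,"tz": 0,"wx": 0,"wy": 0,"wz": 0,"gripper": 0.15},{"tx": 0,"ty": 0,"tz": 0,"wx": 0,"wy": 0,"wz": 0,"gripper": 0.15},{"tx": 0,"ty": 0,"tz": 0,"wx": 0,"wy": 0,"wz": 0,"gripper": 0.15},{"tx": 0,"ty": 0,"tz": 0,"wx": 0,"wy": 0,"wz": 0,"gripper": 0.15}]'

```text
time: 28.6
position: [0.5219, -0.1108, 0.0967]
tool_rot: [2.207, 2.234, 0.003]
ft_force: [0.3, 0.2, -3.2]
grip_width: 0.291
grip_force: 45.0
```

Run:
```python
from h import *
path([(.5197,-.1108,.0533,.7)]); print(ctrl.get_state()['tool_rot'])
```

```text
t=28.60 [ 0.5219 -0.1108  0.0967] yaw 0.69 F [ 0.3  0.2 -3.2] w 0.291 gf 45.0
t [-0.  -2.3 43.4] w [ 0.0025 -0.0002 -0.0001]
[2.20684466 2.23371973 0.00300898]
```

Request:
jog_arm --increments '[{"tx": 0,"ty": -1,"tz": 12,"wx": 0,"wy": 0,"wz": 0,"gripper": 0.15},{"tx": 0,"ty": -1,"tz": 24,"wx": 0,"wy": 0,"wz": 0,"gripper": 0.15},{"tx": 0,"ty": -1,"tz": 33,"wx": 0,"wy": 0,"wz": 0,"gripper": 0.15},{"tx": 0,"ty": -1,"tz": 38,"wx": 0,"wy": 0,"wz": 0,"gripper": 0.15},{"tx": 0,"ty": -1,"tz": 40,"wx": 0,"wy": 0,"wz": 0,"gripper": 0.15}]'

```text
time: 29.02
position: [0.5186, -0.1106, 0.0536]
tool_rot: [-2.207, -2.233, 0.003]
ft_force: [-0.7, -0.0, -3.7]
grip_width: 0.297
grip_force: 45.0
```

Request:
jog_arm --increments '[{"tx": 0,"ty": 0,"tz": 0.5,"wx": 0,"wy": 0,"wz": 0,"gripper": 0.15},{"tx": 0,"ty": 0,"tz": 1,"wx": 0,"wy": 0,"wz": 0,"gripper": 0.15},{"tx": 0,"ty": 0,"tz": 1.5,"wx": 0,"wy": 0,"wz": 0,"gripper": 0.15},{"tx": 0,"ty": 0,"tz": 2,"wx": 0,"wy": 0,"wz": 0,"gripper": 0.15},{"tx": 0,"ty": 0,"tz": 2,"wx": 0,"wy": 0,"wz": 0,"gripper": 0.15}]'

```text
time: 29.43
position: [0.5201, -0.1108, 0.0537]
tool_rot: [2.208, 2.235, 0.001]
ft_force: [-0.7, -0.5, -2.6]
grip_width: 0.291
grip_force: 45.0
```

Request:
jog_arm --increments '[{"tx": 0,"ty": 0,"tz": 0.3,"wx": 0,"wy": 0,"wz": 0,"gripper": 0.15},{"tx": 0,"ty": 0,"tz": 0.6,"wx": 0,"wy": 0,"wz": 0,"gripper": 0.15},{"tx": 0,"ty": 0,"tz": 0.9,"wx": 0,"wy": 0,"wz": 0,"gripper": 0.15},{"tx": 0,"ty": 0,"tz": 1,"wx": 0,"wy": 0,"wz": 0,"gripper": 0.15},{"tx": 0,"ty": 0,"tz": 1,"wx": 0,"wy": 0,"wz": 0,"gripper": 0.15}]'

```text
time: 29.85
position: [0.5202, -0.1108, 0.0532]
tool_rot: [2.208, 2.235, 0.001]
ft_force: [-2.9, 1.3, 5.6]
grip_width: 0.293
grip_force: 45.0
```

It's standing on the table. I'll release it and go up.

Request:
jog_arm --increments '[{"tx": 0,"ty": 0,"tz": -0.7,"wx": 0,"wy": 0,"wz": 0,"gripper": 0.15},{"tx": 0,"ty": 0,"tz": -0.7,"wx": 0,"wy": 0,"wz": 0,"gripper": 0.35},{"tx": 0,"ty": 0,"tz": -0.7,"wx": 0,"wy": 0,"wz": 0,"gripper": 0.5},{"tx": 0,"ty": 0,"tz": -0.7,"wx": 0,"wy": 0,"wz": 0,"gripper": 0.7},{"tx": 0,"ty": 0,"tz": -0.7,"wx": 0,"wy": 0,"wz": 0,"gripper": 0.8}]'

```text
time: 30.27
position: [0.5202, -0.1108, 0.0532]
tool_rot: [2.208, 2.234, 0.001]
ft_force: [-0.1, 0.4, -0.1]
grip_width: 0.495
grip_force: 0.0
```

Request:
jog_arm --increments '[{"tx": 0,"ty": 0,"tz": 0,"wx": 0,"wy": 0,"wz": 0,"gripper": 0.8},{"tx": 0,"ty": 0,"tz": -10,"wx": 0,"wy": 0,"wz": 0,"gripper": 0.8},{"tx": 0,"ty": 0,"tz": -40,"wx": 0,"wy": 0,"wz": 0,"gripper": 0.8},{"tx": 0,"ty": 0,"tz": -80,"wx": 0,"wy": 0,"wz": 0,"gripper": 0.8},{"tx": 0,"ty": 0,"tz": -120,"wx": 0,"wy": 0,"wz": 0,"gripper": 0.8}]'

```text
time: 30.68
position: [0.519, -0.111, 0.1745]
tool_rot: [-2.208, -2.233, 0.002]
ft_force: [0.6, 0.2, 0.8]
grip_width: 0.787
grip_force: 0.0
```

Request:
jog_arm --increments '[{"tx": 0,"ty": 0,"tz": 0,"wx": 0,"wy": 0,"wz": 0,"gripper": 0.8},{"tx": 0,"ty": 0,"tz": 0,"wx": 0,"wy": 0,"wz": 0,"gripper": 0.8},{"tx": 0,"ty": 0,"tz": 0,"wx": 0,"wy": 0,"wz": 0,"gripper": 0.8},{"tx": 0,"ty": 0,"tz": 0,"wx": 0,"wy": 0,"wz": 0,"gripper": 0.8},{"tx": 0,"ty": 0,"tz": 0,"wx": 0,"wy": 0,"wz": 0,"gripper": 0.8}]'

```text
time: 31.1
position: [0.5189, -0.1106, 0.1718]
tool_rot: [-2.207, -2.233, 0.003]
ft_force: [0.6, -0.1, -0.1]
grip_width: 0.798
grip_force: 0.0
```

Run:
```python
from h import *
im=cam('side'); cv2.imwrite('pics/z_side4.png',im['color']); st()
for n in('wedge_center','tamper_center','mould_seam'): print(n,[(np.round(d['bbox'],1),round(d['conf'],2)) for d in vision.spot_in('side',n)][:3])
f=wedge_pts((.5795,.1382),np.radians(.7),0); zt=.1252
P=np.array([proj(im,f(x,y,z)) for x in(-.02,.02) for y,z in((-.0085,zt),(.0195,zt),(-.0085,.095),(.0135,.095))]); print('pred wedge',P.min(0).round(1),P.max(0).round(1))
# seam darkness: min grey across the seam before/after (line sampled at plaster tops)
for fn in('pics/z_side1.png','pics/z_side4.png'):
    g=cv2.cvtColor(cv2.imread(fn),cv2.COLOR_BGR2GRAY)
    prof=[]
    for y in np.arange(.18,.215,.0015):
        u,v=proj(im,(.555,y,.095)); prof.append(int(cv2.getRectSubPix(g,(1,1),(u,v))[0,0]))
    print(fn,prof)
```

```text
t=31.15 [ 0.519  -0.1106  0.1719] yaw 0.69 F [-0.6 -1.  -0.6] w 0.802 gf 0.0
wedge_center [(array([212.9, 207. , 242.3, 238.2]), 0.57)]
tamper_center [(array([323.2, 173.2, 344.4, 218.7]), 0.75), (array([367. , 173.3, 386.1, 220.3]), 0.73)]
mould_seam [(array([182.2, 218.7, 253.4, 287.4]), 0.93)]
pred wedge [210.8 207.2] [239.1 233.8]
pics/z_side1.png [116, 116, 116, 116, 117, 117, 116, 117, 116, 117, 117, 116, 117, 117, 120, 122, 118, 107, 92, 80, 87, 108, 116, 117]
pics/z_side4.png [142, 142, 143, 144, 145, 144, 144, 145, 144, 145, 145, 145, 145, 145, 145, 145, 146, 145, 138, 125, 120, 136, 143, 145]
```

```bash
python3 -c "
from bench import ctrl; print(ctrl.close_job())"
```

```text
the job is handed in; nothing more can be done
None
```

I set the wedge in the slot with the mould ajar and pressed it down with the tamper to about 19 N, until it would go no further and the mould shut. The tamper is back upright in its place, and I handed the job in at about 31 s (the hand-in gave no verdict).

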